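# Kit the filter capacitors in order of size

## Robot

A 6-joint arm with a two-finger parallel gripper is mounted at the origin on the work surface. World frame = base frame: x ahead of the robot, y to its left, z up, the work surface at z = 0. Lengths are in m, angles in rad, forces in N, time in s.
With the tool pointing down it reaches from about 0.35 to 0.975 m from the base axis. Payload 4.9 kg.
Tool frame: the origin (TCP) lies midway between the tips of the shut fingers; the grasp point (between the pads) lies 19 mm behind it (manip.grip_point_offset is the distance from the TCP to the grasp point, in m); z points along the fingers, y is the direction in which the jaws open and shut (so a half turn about z gives the same grasp; the last joint's range is limited). The gripper opens to 85 mm and grips with 20 to 120 N. Pads are 22 mm wide; open, the fingers measure 114 mm over their backs; the gripper's body (76 mm by 85 mm) begins 54 mm behind the grasp point. The pads swing forward as they close: fully open they stand 13 mm farther back than shut.
Start: joints at [-1.37, 0.053, 1.613, -0, 1.476, -0.119], TCP at [0.196, -0.593, 0.231] pointing down, gripper open.
Joint ranges: [-3.01, 3.01], [-1.01, 2.22], [0.06, 2.58], [-1.02, 4.17], [0.09, 2.62], [-3.14, 3.14]. Speed limits (rad/s): [2.57, 2.57, 3.14, 3.14, 3.14, 3.14].

## Interface

Orientations are given as a unit quaternion [w, x, y, z].
In Python, from plant import manip gives the robot as it stands. The module is installed in compiled form; this text tells all that it offers.
- The arm moves only by the tool send_rows, never from a script. Its argument "steps" is a list of rows, each a list of 6 numbers: the shift along the tool's x, y, z in m, then the turn, a rotation vector about the tool's x, y, z in degrees. In form: [[dx, dy, dz, wx, wy, wz], ...]. A call has 1 to 8 rows; each row shifts and turns the commanded pose from where the row before left it, along the tool's axes as they then stand; what a row does not reach is not made up. A row lasts 1/8 s, in which the tool goes at most 62.5 mm and 10.7 degrees, less where a joint would pass 70% of its speed; a pose out of reach is approached as far as the arm can. A call is refused whole if a number of a shift passes 0.0625 or a number of a turn 10.7, either way. A call with a gripper value outside its range is refused whole. "grip" is the opening, from 0 (shut) to 1 (fully open), set as the call begins (left out, the last holds). The fingers move at their own pace and stop on an object; the grip force is fixed at half the most. Time passes only in rows, so rows that do not move let the fingers close. It gives the time, the measured TCP pose, the force and the opening at its end, in the units of the state.
- manip.state(): the state, without advancing time (a new reading comes with each control period).
- manip.grab_frame(name): name is "side" or "top"; returns the picture (384x512x3 uint8, blue, green, red); there is no depth.
- manip.get_calibration(name): a dict with "K" (3x3 intrinsics, pixels), "distortion" ([k1, k2, p1, p2, k3] as OpenCV has them; the pictures are not rectified), "R" (3x3) and "t" (3): a world point X has camera coordinates R X + t. Camera axes: x right, y down, z forward; pixel columns grow to the right and rows downward; lengths in m; the calibration is good to about 2 mm. A picture is of the moment at which its call begins. get_calibration takes no time and is no camera call.
- manip.job_done(): hands the job in, once; it reports no verdict.
The state is a dict: "time": time; "joint_pos": joint angles; "joint_vel": joint speeds; "joint_efforts": joint torques, N m; "tool_pos": TCP position; "tool_rot": TCP orientation; "contact_force": force on the tool from outside, world axes, zero at the start; "ft_torque": the same for the moment, N m; "gripper_width": opening from 0.0 (shut) to 1.0 (fully open).
Only numpy, scipy, OpenCV 4.12 (cv2) and the standard library are available. Lean on these libraries where they do the work, as an engineer would, in place of code of your own. Each camera call takes 0.05 s, during which the arm holds its last target.

## Task

Kit the four new blue capacitors for the amplifier rebuild: stand them pins up on the kitting tray, one in the middle of each pad, in order of size, with the largest on the pad next to the tray's red end block and so on down to the smallest at the other end. Knock none of the capacitors over, and leave the old orange one standing where it is.

Things in the scene. Friction and masses are not known exactly. Their poses are not given: they have to be found in the camera images.
- cap_largest: New can-type capacitor with a dark blue sleeve and a pale stripe down one side, a plain upright cylinder 40 mm in diameter and 80 mm tall (the largest of the four), standing on the bench on its flat closed end with its black end disc and two small 6 mm metal pins up. 150 g or so, rigid, not fragile; take it by its round side. Origin: centre of its underside; z runs up its axis.
- cap_second: New can-type capacitor with a dark blue sleeve and a pale stripe down one side, a plain upright cylinder 35 mm in diameter and 62 mm tall (the second largest), standing on the bench on its flat closed end with its black end disc and two small 6 mm metal pins up. 95 g or so, rigid, not fragile; take it by its round side. Origin: centre of its underside; z runs up its axis.
- cap_third: New can-type capacitor with a dark blue sleeve and a pale stripe down one side, a plain upright cylinder 30 mm in diameter and 48 mm tall (the third largest), standing on the bench on its flat closed end with its black end disc and two small 6 mm metal pins up. 55 g or so, rigid, not fragile; take it by its round side. Origin: centre of its underside; z runs up its axis.
- cap_smallest: New can-type capacitor with a dark blue sleeve and a pale stripe down one side, a plain upright cylinder 25 mm in diameter and 36 mm tall (the smallest), standing on the bench on its flat closed end with its black end disc and two small 6 mm metal pins up. 30 g or so, rigid, not fragile; take it by its round side. Origin: centre of its underside; z runs up its axis.
- cap_old: Old capacitor, to be left alone: an orange-sleeved upright cylinder 32 mm in diameter and 54 mm tall, dark stripe, also standing loose with its pins up, anywhere among the new ones. Origin: centre of its underside; z up.
- pad_1: Pad at the tray's left end (+y, as the robot sees it): black rubber, 62 x 62 mm with a pale 50 mm circle, one of four alike in a straight row 80 mm apart on a fixed aluminium tray (84 x 336 mm, rims 8 mm high along its long sides). Origin: centre of its underside, 4 mm above the bench; its top is 7 mm above the bench. Its y axis runs along the row towards pad_1, x across it; the row is turned up to 14 degrees.
- pad_2: Pad second from the left end: black rubber, 62 x 62 mm with a pale 50 mm circle, one of four alike in a straight row 80 mm apart on a fixed aluminium tray (84 x 336 mm, rims 8 mm high along its long sides). Origin: centre of its underside, 4 mm above the bench; its top is 7 mm above the bench. Its y axis runs along the row towards pad_1, x across it; the row is turned up to 14 degrees.
- pad_3: Pad third from the left end: black rubber, 62 x 62 mm with a pale 50 mm circle, one of four alike in a straight row 80 mm apart on a fixed aluminium tray (84 x 336 mm, rims 8 mm high along its long sides). Origin: centre of its underside, 4 mm above the bench; its top is 7 mm above the bench. Its y axis runs along the row towards pad_1, x across it; the row is turned up to 14 degrees.
- pad_4: Pad at the tray's right end (-y): black rubber, 62 x 62 mm with a pale 50 mm circle, one of four alike in a straight row 80 mm apart on a fixed aluminium tray (84 x 336 mm, rims 8 mm high along its long sides). Origin: centre of its underside, 4 mm above the bench; its top is 7 mm above the bench. Its y axis runs along the row towards pad_1, x across it; the row is turned up to 14 degrees.
- end_red: Red end block of the tray, fixed: 90 mm across the row, 14 mm along it, 16 mm high. It is fitted at one end of the tray or the other, 55 mm beyond the centre of the end pad (pad_1 or pad_4); a like block at the other end is black. Origin: centre of its underside.
Things that resemble listed ones, but are neither listed nor needed, are in the scene too. Leave any pink, turquoise or yellow look-alike of the cap_largest alone.

How it is judged:
By the outcome, as a careful person would: the job done as asked, in the order asked, and still so for the second after the job is handed in, with the robot touching nothing.
It also fails if it takes over 90 s, if anything falls off the work surface, if the arm or the gripper's body presses on something with over 40 N, if the wrist force passes 120 N, or if a joint passes its speed limit or range.

## Working session

There is one attempt and no reset: what is moved stays moved. The work goes in short steps, Python scripts to look and compute and a tool call to move; the robot and the scene stay as the last step left them, time stands still between calls to the robot, and variables do not carry over. Pictures are saved under pics/ and viewed, and the job is handed in when it is done.

Besides the shell and the picture viewer there is one more tool, called after "Emit:" as a command line: name --pt "numbers of a row" for each row, then --argument value for the rest. send_rows: Moves the arm, as the interface text tells. Its arguments: {"type":"object","properties":{"steps":{"type":"array"},"grip":{"type":"number"}},"required":["steps"]}

```bash
mkdir -p pics; python3 - <<'E'
from plant import manip
import cv2
for n in("top","side"):
    f=manip.grab_frame(n); cv2.imwrite(f"pics/{n}0.png",f)
    c=manip.get_calibration(n); print(n,c)
print(manip.state())
E
```

```text
top {'K': array([[387.13394088,   0.        , 250.24782915],
       [  0.        , 387.13394088, 191.66528156],
       [  0.        ,   0.        ,   1.        ]]), 'distortion': array([-0.03216826,  0.        ,  0.        ,  0.        ,  0.        ]), 'R': array([[ 0.0132198 , -0.99953204, -0.02758505],
       [-0.98204246, -0.00778629, -0.1884993 ],
       [ 0.1881963 ,  0.02958162, -0.98168584]]), 't': array([0.02873119, 0.55640607, 0.90682741])}
side {'K': array([[371.58374444,   0.        , 249.5638055 ],
       [  0.        , 371.58374444, 187.34503765],
       [  0.        ,   0.        ,   1.        ]]), 'distortion': array([-0.04803731,  0.        ,  0.        ,  0.        ,  0.        ]), 'R': array([[-0.73256018, -0.68041392,  0.01981114],
       [-0.4736548 ,  0.4886207 , -0.73273525],
       [ 0.48888313, -0.54615631, -0.68022539]]), 't': array([0.41683341, 0.29177988, 0.65118859])}
{'time': 0.1, 'joint_pos': array([-1.37000635e+00,  5.33126252e-02,  1.61414637e+00, -1.45039799e-05,
        1.47598847e+00, -1.18989164e-01]), 'joint_vel': array([ 7.07504680e-04, -1.07064475e-03, -1.88644434e-03, -3.56878378e-05,
       -5.92216975e-05,  1.17363799e-03]), 'joint_efforts': array([ 1.67298771e-03, -3.94897091e+01, -3.71365678e+01, -5.09522135e-05,
        3.85259773e-03, -1.31397306e-05]), 'tool_pos': array([ 0.19636427, -0.59276544,  0.23017861]), 'tool_rot': array([-9.26338454e-04,  9.87244336e-01,  1.59209804e-01, -4.51335866e-05]), 'contact_force': array([ 0.54579886, -0.28214299, -0.13732472]), 'ft_torque': array([ 0.01379634,  0.01847113, -0.01718248]), 'gripper_width': 1.0041185318723513}
```

View pics/top0.png

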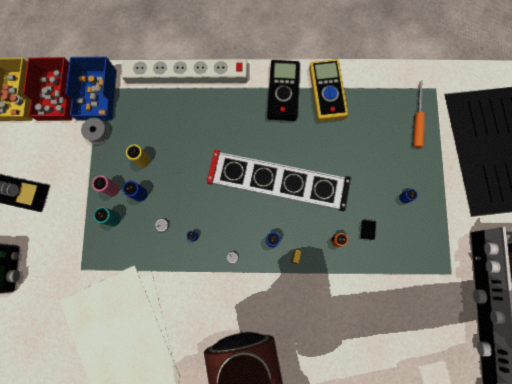

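View pics/side0.png

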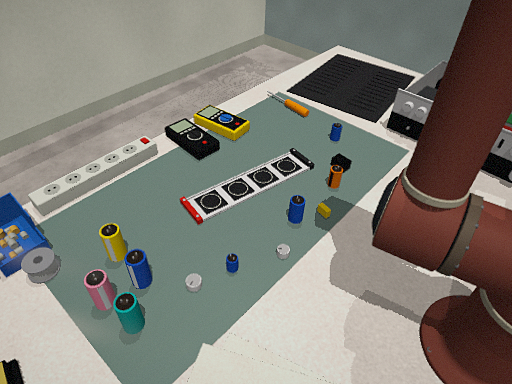

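The top view shows the blue caps at about (134,190), (193,236), (274,239) and (408,196). The orange one is at (340,240), and the red block is at the left, the pad_1 end. I'll enlarge for pixel readings.

```bash
python3 - <<'E'
import cv2
t=cv2.imread("pics/top0.png"); s=cv2.imread("pics/side0.png")
def crop(im,x,y,w,h,k,name):
    c=cv2.resize(im[y:y+h,x:x+w],None,fx=k,fy=k,interpolation=cv2.INTER_CUBIC)
    for i in range(0,w,10):
        cv2.putText(c,str(x+i),(i*k,8),0,0.3,(255,255,255),1); cv2.line(c,(i*k,10),(i*k,14),(255,255,255),1)
    for j in range(0,h,10):
        cv2.putText(c,str(y+j),(0,j*k+4),0,0.3,(255,255,255),1);cv2.line(c,(20,j*k),(26,j*k),(255,255,255),1)
    cv2.imwrite(name,c)
crop(t,85,140,125,110,6,"pics/tA.png")
crop(t,200,140,160,115,5,"pics/tB.png")
crop(t,330,170,100,80,6,"pics/tC.png")
crop(s,80,215,165,120,4,"pics/sA.png")
crop(s,170,115,190,115,4,"pics/sB.png")
E
```

```text
(no output)
```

View pics/tA.png

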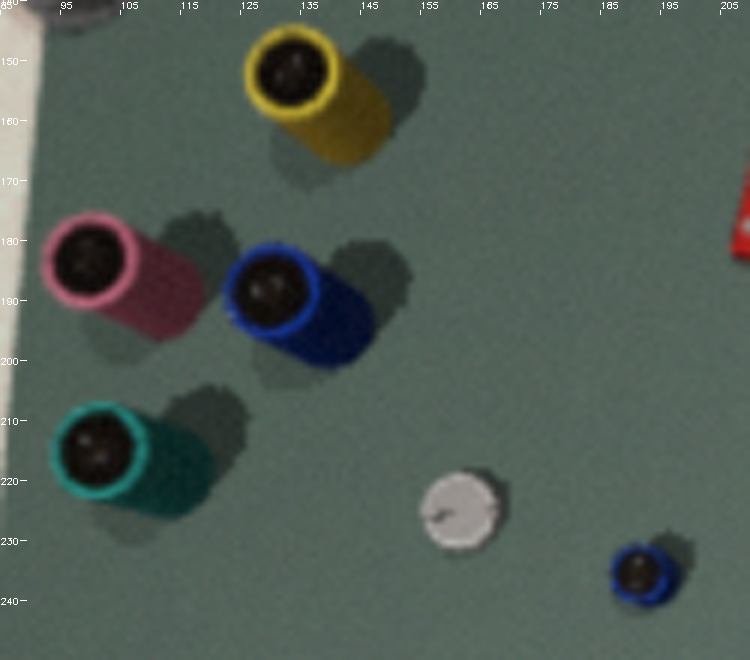

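View pics/tB.png

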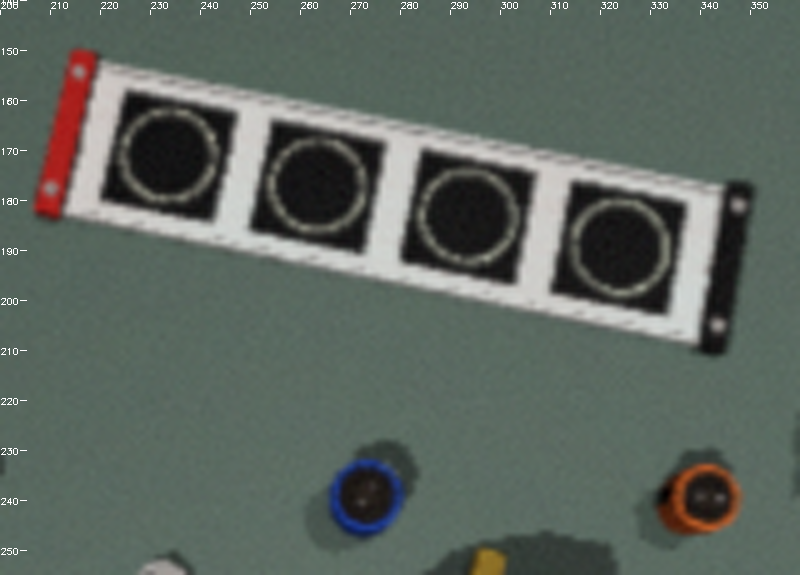

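View pics/tC.png

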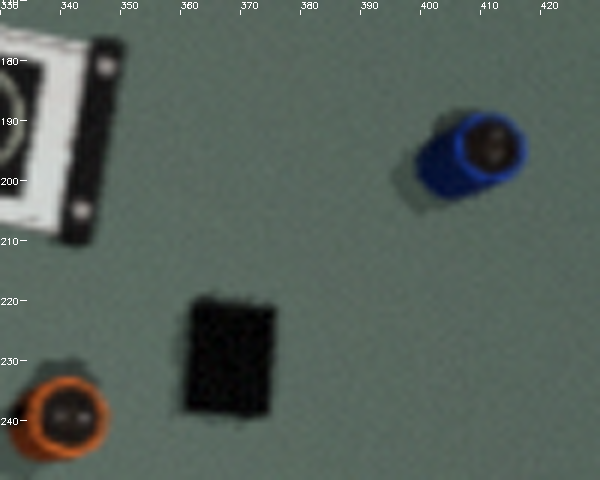

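View pics/sA.png

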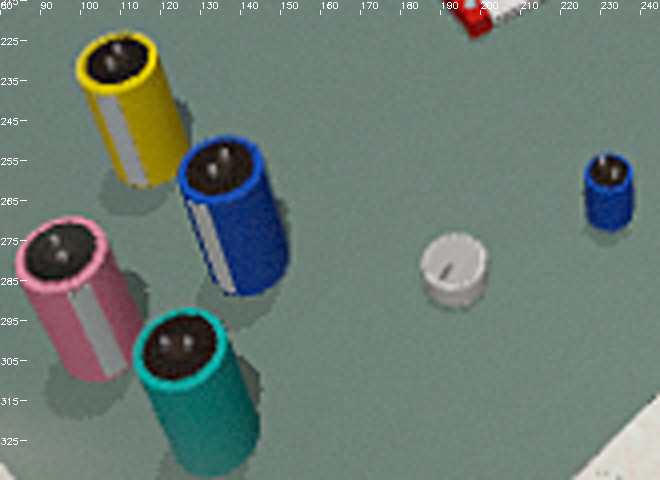

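View pics/sB.png

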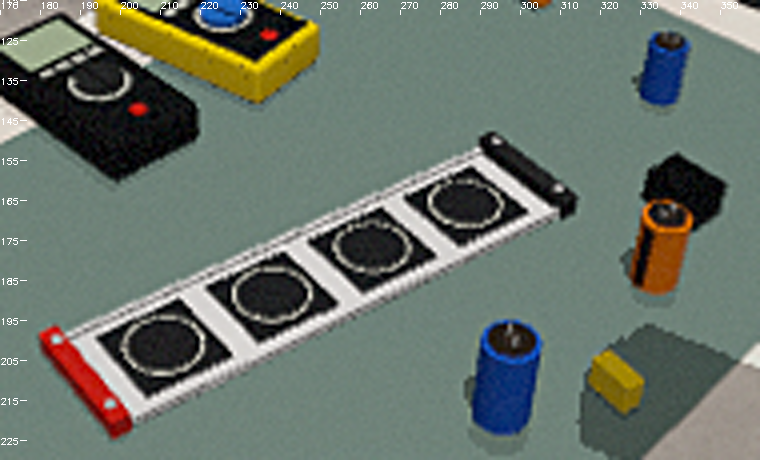

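```bash
cat > h.py <<'E'
import numpy as np, cv2
from plant import manip
C={n:manip.get_calibration(n) for n in("top","side")}
def ray(n,p):
    c=C[n]; u=cv2.undistortPoints(np.array([[p]],float),c["K"],c["distortion"]).ravel()
    R=np.array(c["R"]); return -R.T@np.array(c["t"]), R.T@np.array([u[0],u[1],1])
def tri(pt,ps):
    a,d=ray("top",pt); b,e=ray("side",ps)
    A=np.c_[d,-e]; s=np.linalg.lstsq(A,b-a,rcond=None)[0]
    p=a+s[0]*d;q=b+s[1]*e
    return (p+q)/2, np.linalg.norm(p-q)*1e3
def plane(n,p,z):
    a,d=ray(n,p); return a+d*(z-a[2])/d[2]
def proj(n,X):
    c=C[n]; R=np.array(c["R"])
    return cv2.projectPoints(np.array(X,float).reshape(-1,3),cv2.Rodrigues(R)[0],np.array(c["t"],float),c["K"],c["distortion"])[0].reshape(-1,2)
def cr(p,k,x,y): return ((p[0]+.5)/k-.5+x,(p[1]+.5)/k-.5+y)
E
python3 - <<'E'
from h import *
np.set_printoptions(precision=4,suppress=True)
A=lambda *p:cr(p,6,85,140);B=lambda *p:cr(p,5,200,140);Cc=lambda *p:cr(p,6,330,170)
a=lambda *p:cr(p,4,80,215);b=lambda *p:cr(p,4,170,115)
D=dict(yellow=(A(292,72),a(118,62)),pink=(A(91,260),a(62,252)),turq=(A(100,450),a(181,350)),
large=(A(272,291),a(221,168)),small=(A(641,574),a(610,170)),second=(B(367,497),b(511,340)),third=(Cc(491,147),b(668,41)),
orange=(B(706,498),b(665,217)),p1=(B(169,155),b(163,346)),p2=(B(317,186),b(272,294)),p3=(B(468,215),b(372,248)),p4=(B(620,248),b(465,203)))
H=dict(yellow=.08,pink=.08,turq=.08,large=.08,small=.036,second=.062,third=.048,orange=.054)
P=[]
for k,(t,s) in D.items():
    X,e=tri(t,s); z=H.get(k,.007)
    m=(plane("top",t,z)+plane("side",s,z))/2
    print(k,X,"gap mm %.1f"%e,"top@z",plane("top",t,z)[:2],"side@z",plane("side",s,z)[:2], "mean",m[:2],"r %.3f"%np.hypot(*m[:2]))
    if k[0]=='p' and len(k)==2:P.append(m[:2])
P=np.array(P); d=P[0]-P[3]; print("len",np.linalg.norm(d),"yaw deg",np.degrees(np.arctan2(-d[0],d[1])))
c=P.mean(0);u=d/np.linalg.norm(d); print("fit",[c+u*.08*k for k in(1.5,.5,-.5,-1.5)])
E
```

```text
yellow [0.6506 0.3269 0.0789] gap mm 0.1 top@z [0.6502 0.3265] side@z [0.6497 0.3273] mean [0.6499 0.3269] r 0.728
pink [0.5703 0.4048 0.0798] gap mm 0.8 top@z [0.5699 0.4044] side@z [0.5705 0.4051] mean [0.5702 0.4047] r 0.699
turq [0.4921 0.395  0.078 ] gap mm 0.7 top@z [0.4916 0.3939] side@z [0.4912 0.3955] mean [0.4914 0.3947] r 0.630
large [0.558  0.3286 0.0796] gap mm 1.0 top@z [0.5575 0.3281] side@z [0.5582 0.3289] mean [0.5579 0.3285] r 0.647
small [0.4488 0.1805 0.0362] gap mm 2.2 top@z [0.4479 0.18  ] side@z [0.4499 0.1809] mean [0.4489 0.1804] r 0.484
second [ 0.4408 -0.021   0.061 ] gap mm 3.4 top@z [ 0.4392 -0.0218] side@z [ 0.4418 -0.0194] mean [ 0.4405 -0.0206] r 0.441
third [ 0.556  -0.3642  0.0467] gap mm 3.6 top@z [ 0.5542 -0.3645] side@z [ 0.5566 -0.3615] mean [ 0.5554 -0.363 ] r 0.664
orange [ 0.4428 -0.185   0.0517] gap mm 3.8 top@z [ 0.441  -0.1853] side@z [ 0.4432 -0.1814] mean [ 0.4421 -0.1834] r 0.479
p1 [0.6226 0.0819 0.0041] gap mm 1.9 top@z [0.6211 0.0812] side@z [0.6212 0.0842] mean [0.6212 0.0827] r 0.627
p2 [0.6059 0.0036 0.006 ] gap mm 1.8 top@z [0.6049 0.0031] side@z [0.606  0.0048] mean [0.6054 0.004 ] r 0.605
p3 [ 0.5912 -0.0755  0.0039] gap mm 1.6 top@z [ 0.5899 -0.0757] side@z [ 0.5898 -0.0725] mean [ 0.5898 -0.0741] r 0.594
p4 [ 0.5747 -0.1537  0.0055] gap mm 3.2 top@z [ 0.573  -0.1543] side@z [ 0.5751 -0.1515] mean [ 0.574  -0.1529] r 0.594
len 0.240241305498183 yaw deg -11.312952818607581
fit [array([0.6211, 0.0826]), array([0.6055, 0.0041]), array([ 0.5898, -0.0743]), array([ 0.5741, -0.1527])]
```

```bash
cat > go.py <<'E'
import sys
from h import *
from scipy.spatial.transform import Rotation as Ro
# usage: go.py x y z [jaw deg]: total shift/turn in current tool axes
s=manip.state(); q=s["tool_rot"]; R=Ro.from_quat([q[1],q[2],q[3],q[0]])
T=np.array([float(v) for v in sys.argv[1:4]]); th=np.radians(float(sys.argv[4]) if len(sys.argv)>4 else -11.3)
G=np.array([[-np.sin(th),np.cos(th),0],[np.cos(th),np.sin(th),0],[0,0,-1]]).T
np.set_printoptions(precision=2,suppress=True)
print("now",s["tool_pos"]*1e3,"t",s["time"],"w",s["gripper_width"])
print("turn deg",np.degrees((R.inv()*Ro.from_matrix(G)).as_rotvec()))
print("shift mm (tool now)",R.inv().apply(T-s["tool_pos"])*1e3,"(tool at goal)",G.T@(T-s["tool_pos"])*1e3)
E
python3 go.py 0.5554 -0.363 0.23
```

```text
now [ 196.36 -592.77  230.18] t 0.1 w 1.0041185318723513
turn deg [ -0.09  -0.07 -60.38]
shift mm (tool now) [ 413.06 -105.25    0.46] (tool at goal) [295.66 307.05   0.18]
```

Emit:
send_rows --pt "0 0 0 0 0 -10.0" --pt "0 0 0 0 0 -10.0" --pt "0 0 0 0 0 -10.1" --pt "0 0 0 0 0 -10.1" --pt "0 0 0 0 0 -10.1" --pt "0 0 0 0 0 -10.1" --grip 0.75

```text
time: 0.85
tool_pos: [0.1964, -0.5929, 0.2305]
tool_rot: [-0.001, 0.771, 0.636, 0.0]
contact_force: [1.0, -0.1, -0.8]
gripper_width: 0.747
```

Emit:
send_rows --pt "0.037 0.038 0 0 0 0" --pt "0.037 0.038 0 0 0 0" --pt "0.037 0.038 0 0 0 0" --pt "0.037 0.038 0 0 0 0" --pt "0.037 0.038 0 0 0 0" --pt "0.037 0.038 0 0 0 0" --pt "0.037 0.039 0.02 0 0 0" --pt "0.037 0.04 0.04 0 0 0"

```text
time: 1.85
tool_pos: [0.5543, -0.3647, 0.1756]
tool_rot: [0.002, 0.773, 0.634, 0.0]
contact_force: [-0.0, -1.3, 0.6]
gripper_width: 0.753
```

```bash
python3 go.py 0.5554 -0.363 0.08; python3 -c "
from h import *
cv2.imwrite('pics/t1.png',cv2.resize(manip.grab_frame('top')[140:260,300:460],None,fx=5,fy=5,interpolation=2))
cv2.imwrite('pics/s1.png',cv2.resize(manip.grab_frame('side')[40:190,240:440],None,fx=4,fy=4,interpolation=2))"
```

```text
now [ 554.31 -364.73  175.59] t 1.85 w 0.7528268522704289
turn deg [0.21 0.12 0.04]
shift mm (tool now) [ 2.1   0.37 95.59] (tool at goal) [ 1.91  0.72 95.59]
```

View pics/t1.png

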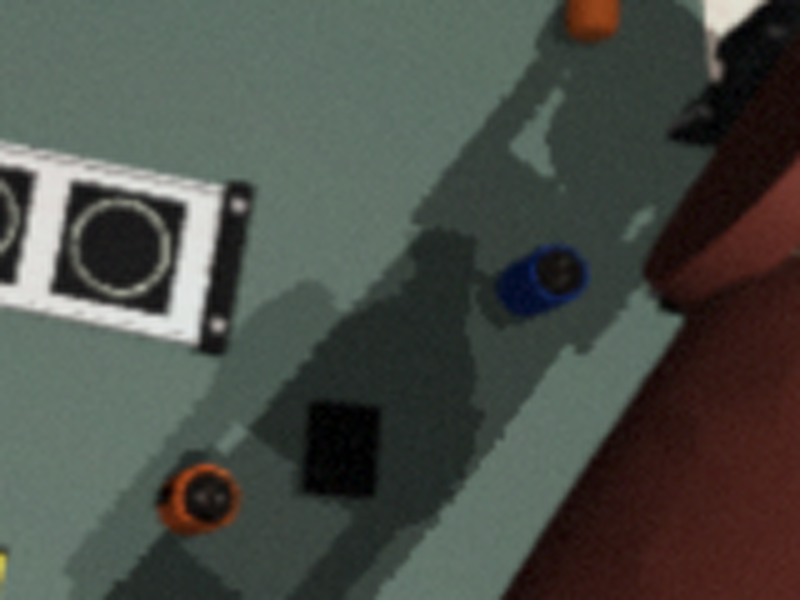

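View pics/s1.png

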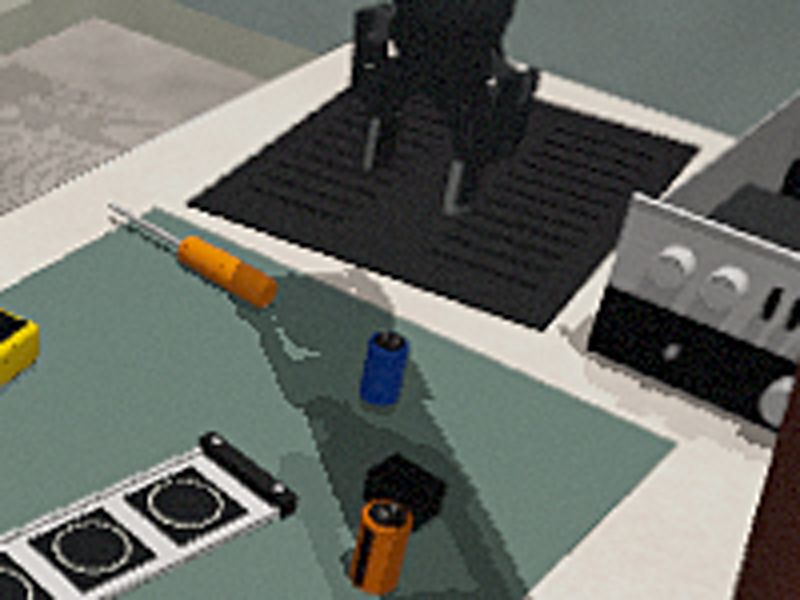

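Emit:
send_rows --pt "0.002 0 0.03 0.2 0.1 0" --pt "0 0 0.035 0 0 0" --pt "0 0 0.03 0 0 0" --pt "0 0 0 0 0 0"

```text
time: 2.45
tool_pos: [0.5497, -0.362, 0.076]
tool_rot: [-0.005, 0.773, 0.634, -0.001]
contact_force: [-0.2, 0.3, -0.6]
gripper_width: 0.752
```

```bash
python3 go.py 0.5554 -0.363 0.013; python3 -c "
from h import *
s=manip.state();p=s['tool_pos'];y=np.array([.9806,-.196,0])
print(proj('side',[p,p+y*.032+[0,0,.005],p-y*.032+[0,0,.005]]))
cv2.imwrite('pics/s2.png',cv2.resize(manip.grab_frame('side')[70:170,290:390],None,fx=6,fy=6,interpolation=2))"
```

```text
now [ 549.72 -361.96   75.98] t 2.45 w 0.7516185080544877
turn deg [-0.55 -0.27 -0.01]
shift mm (tool now) [-0.2   6.38 62.92] (tool at goal) [ 0.09  5.78 62.98]
[[340.4469025  117.55650631]
 [332.79790538 111.15195321]
 [349.00521777 121.15577071]]
```

View pics/s2.png

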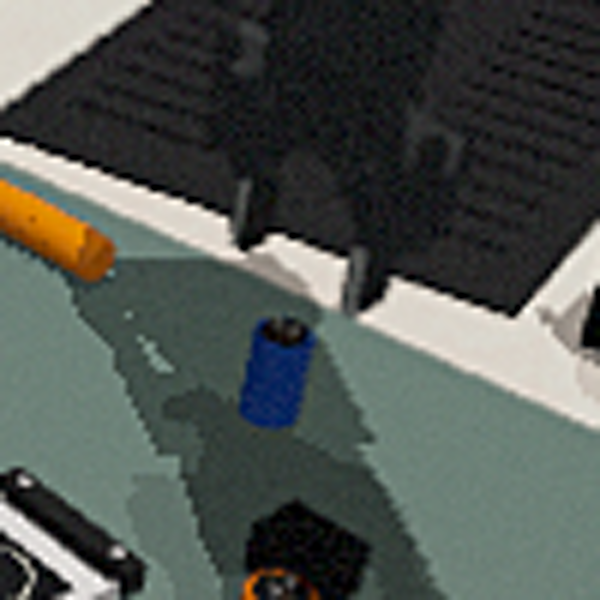

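Emit:
send_rows --pt "0 0.003 0 -0.3 -0.1 0" --pt "0 0.003 0 -0.2 -0.1 0" --pt "0 0 0 0 0 0"

```text
time: 2.88
tool_pos: [0.5588, -0.3647, 0.0807]
tool_rot: [0.004, 0.773, 0.634, 0.001]
contact_force: [0.2, 0.7, 0.6]
gripper_width: 0.753
```

```bash
python3 go.py 0.5554 -0.363 0.013; 
```

```text
now [ 558.76 -364.74   80.71] t 2.875 w 0.7532121227304666
turn deg [0.41 0.16 0.03]
shift mm (tool now) [ 1.24 -4.12 67.68] (tool at goal) [ 1.05 -3.64 67.71]
```

Emit:
send_rows --pt "0 0 0 0 0 0" --pt "0 0 0 0 0 0" --pt "0 0 0 0 0 0" --pt "0 0 0 0 0 0"

```text
time: 3.38
tool_pos: [0.5579, -0.3642, 0.0792]
tool_rot: [0.002, 0.773, 0.634, 0.001]
contact_force: [0.0, -0.8, 0.2]
gripper_width: 0.749
```

```bash
python3 go.py 0.5554 -0.363 0.013; python3 -c "
from h import *
print(manip.state()['joint_vel'])"
```

```text
now [ 557.95 -364.21   79.22] t 3.375 w 0.749471136942107
turn deg [0.29 0.09 0.02]
shift mm (tool now) [ 0.8  -3.07 66.21] (tool at goal) [ 0.69 -2.73 66.22]
[ 0.00120794 -0.00017853  0.00037756 -0.00111711  0.00101548  0.00065826]
```

Emit:
send_rows --pt "0.001 -0.003 0.01 0.2 0.1 0" --pt "0 0 0.015 0.1 0 0" --pt "0 0 0.015 0 0 0" --pt "0 0 0.013 0 0 0" --pt "0 0 0.009 0 0 0" --pt "0 0 0.004 0 0 0" --pt "0 0 0 0 0 0" --pt "0 0 0 0 0 0"

```text
time: 4.38
tool_pos: [0.5558, -0.3631, 0.0141]
tool_rot: [0.001, 0.773, 0.634, 0.0]
contact_force: [-0.8, -0.6, -0.5]
gripper_width: 0.751
```

```bash
python3 go.py 0.5554 -0.363 0.013; python3 -c "
from h import *
cv2.imwrite('pics/s3.png',cv2.resize(manip.grab_frame('side')[70:170,290:390],None,fx=6,fy=6,interpolation=2))
cv2.imwrite('pics/t3.png',cv2.resize(manip.grab_frame('top')[140:240,360:460],None,fx=6,fy=6,interpolation=2))"
```

```text
now [ 555.79 -363.06   14.05] t 4.375 w 0.7509158069968849
turn deg [0.06 0.03 0.03]
shift mm (tool now) [-0.02 -0.39  1.05] (tool at goal) [-0.02 -0.39  1.05]
```

View pics/s3.png

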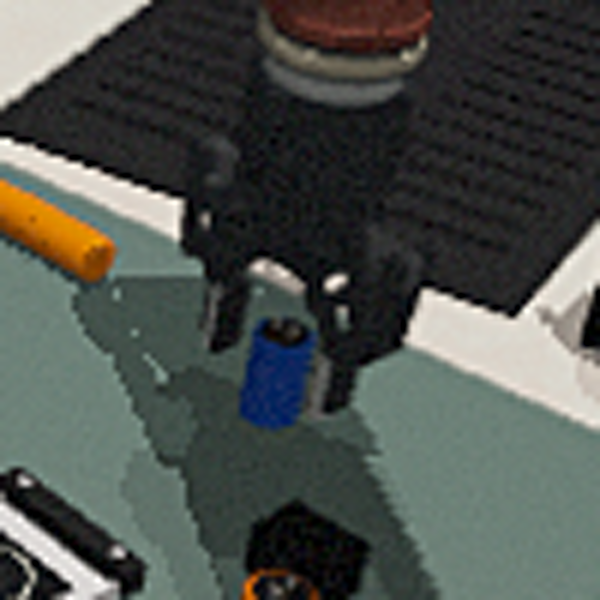

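View pics/t3.png

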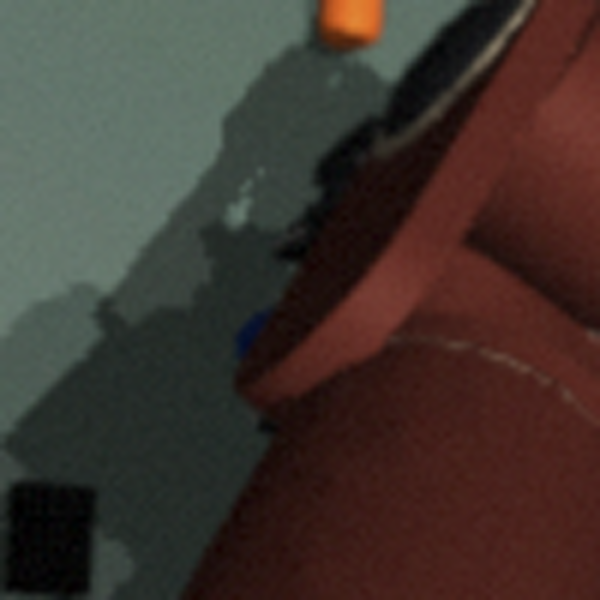

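The fingers straddle the blue cap symmetrically: finger tips at crop (215,345) and (318,415), cap base at (268,415). Closing.

Emit:
send_rows --pt "0 0 0 0 0 0" --pt "0 0 0 0 0 0" --pt "0 0 0 0 0 0" --pt "0 0 0 0 0 0" --pt "0 0 0 0 0 0" --grip 0

```text
time: 5.1
tool_pos: [0.5556, -0.363, 0.0138]
tool_rot: [0.0, 0.773, 0.634, 0.0]
contact_force: [0.9, -0.7, 3.1]
gripper_width: 0.34
```

Emit:
send_rows --pt "0 0 -0.006 0 0 0" --pt "0 0 -0.016 0 0 0" --pt "0 0 -0.018 0 0 0" --pt "0 0 -0.012 0 0 0" --pt "0 0 0 0 0 0"

```text
time: 5.72
tool_pos: [0.5564, -0.3636, 0.0677]
tool_rot: [0.002, 0.773, 0.634, 0.0]
contact_force: [-0.5, -0.4, -1.6]
gripper_width: 0.34
```

```bash
python3 go.py 0.590 -0.074 0.065; python3 -c "
from h import *
cv2.imwrite('pics/s4.png',cv2.resize(manip.grab_frame('side')[70:170,290:390],None,fx=6,fy=6,interpolation=2))"
```

```text
now [ 556.39 -363.57   67.68] t 5.725 w 0.3395146047847389
turn deg [0.19 0.1  0.02]
shift mm (tool now) [290.56 -23.67   2.09] (tool at goal) [290.54 -23.78   2.68]
```

View pics/s4.png

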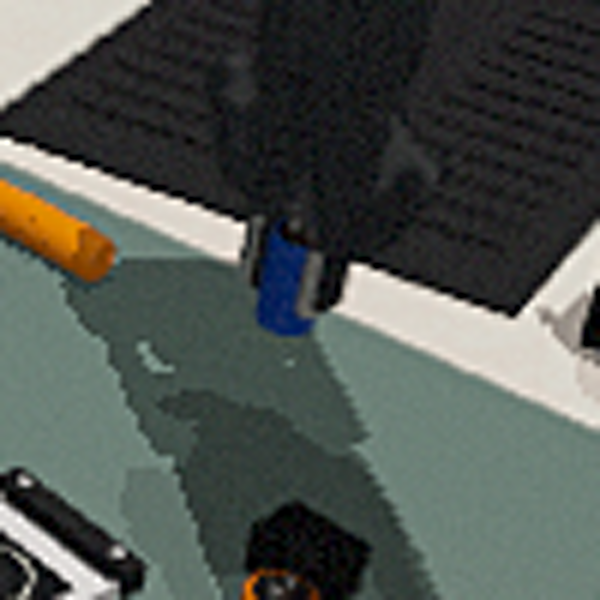

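The cap is held upright with its base at crop (285,330). Carrying it to pad_3.

Emit:
send_rows --pt "0.02 -0.002 0 0 0 0" --pt "0.045 -0.004 0 0 0 0" --pt "0.05 -0.004 0 0 0 0" --pt "0.05 -0.004 0 0 0 0" --pt "0.05 -0.004 0 0 0 0" --pt "0.045 -0.004 0 0 0 0" --pt "0.022 -0.002 0 0 0 0" --pt "0.008 0 0 0 0 0"

```text
time: 6.78
tool_pos: [0.588, -0.0721, 0.0647]
tool_rot: [-0.0, 0.773, 0.635, -0.0]
contact_force: [0.5, 0.0, -0.2]
gripper_width: 0.338
```

Emit:
send_rows --pt "0 0 0 0 0 0" --pt "0 0 0 0 0 0" --pt "0 0 0 0 0 0"

```text
time: 7.15
tool_pos: [0.5885, -0.0747, 0.0653]
tool_rot: [0.0, 0.774, 0.634, -0.0]
contact_force: [-0.4, 0.1, -1.2]
gripper_width: 0.334
```

```bash
python3 go.py 0.590 -0.074 0.021; python3 -c "
from h import *
cv2.imwrite('pics/s5.png',cv2.resize(manip.grab_frame('side')[100:220,190:320],None,fx=6,fy=5,interpolation=2))
cv2.imwrite('pics/t5.png',cv2.resize(manip.grab_frame('top')[130:230,230:360],None,fx=6,fy=6,interpolation=2))"
```

```text
now [588.51 -74.7   65.32] t 7.15 w 0.3335659776431404
turn deg [ 0.    0.01 -0.07]
shift mm (tool now) [ 0.98  1.32 44.32] (tool at goal) [ 0.98  1.33 44.32]
```

View pics/s5.png

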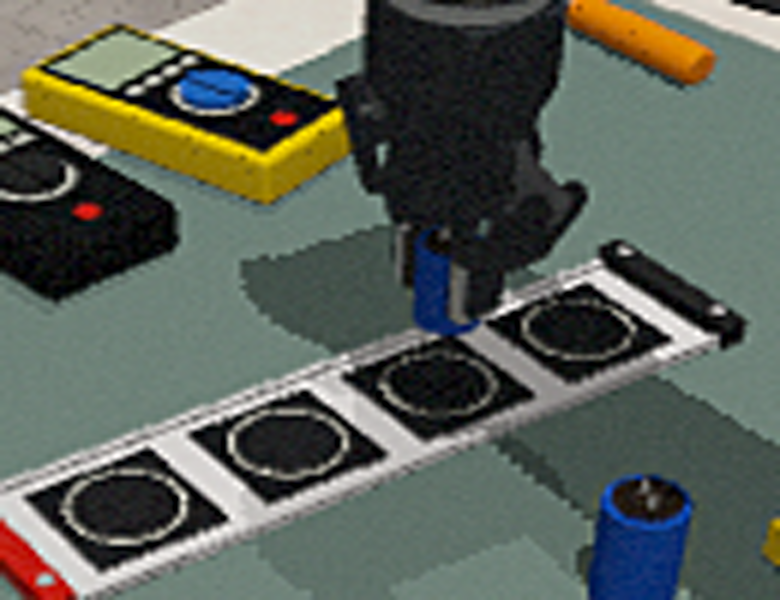

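View pics/t5.png

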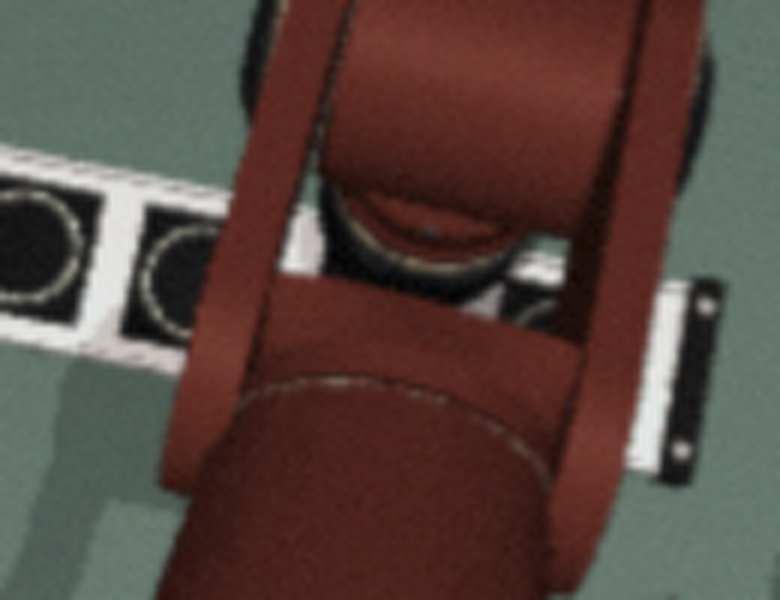

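Emit:
send_rows --pt "0.001 0.001 0.008 0 0 0" --pt "0 0 0.014 0 0 0" --pt "0 0 0.012 0 0 0" --pt "0 0 0.006 0 0 0" --pt "0 0 0 0 0 0" --pt "0 0 0 0 0 0" --pt "0 0 0 0 0 0"

```text
time: 8.12
tool_pos: [0.5902, -0.0729, 0.026]
tool_rot: [0.0, 0.773, 0.634, 0.0]
contact_force: [0.1, -0.5, -1.3]
gripper_width: 0.335
```

```bash
python3 go.py 0.590 -0.074 0.021; python3 -c "
from h import *
c=cv2.resize(manip.grab_frame('side')[140:210,220:310],None,fx=8,fy=8,interpolation=2);cv2.imwrite('pics/s6.png',c)"
```

```text
now [590.2  -72.94  25.96] t 8.125 w 0.33546860375852217
turn deg [0.07 0.   0.03]
shift mm (tool now) [-1.08  0.01  4.96] (tool at goal) [-1.08  0.01  4.96]
```

View pics/s6.png

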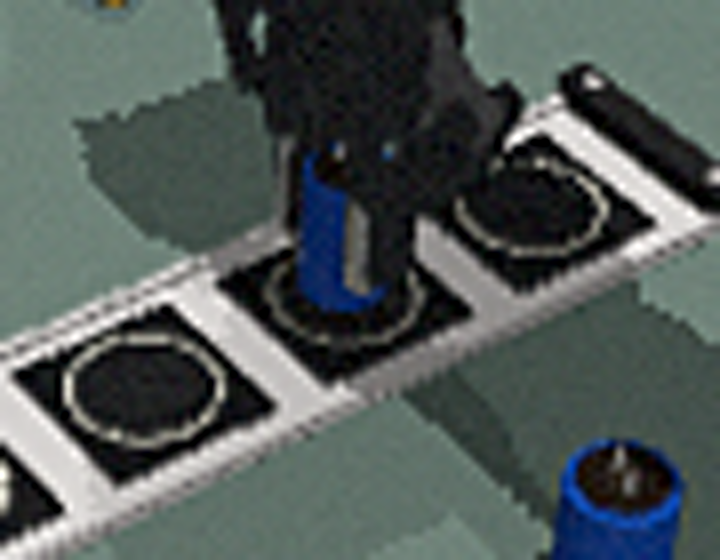

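Cap base centre is at crop (343,285), and about 5 mm lower it will meet the circle centre at (346,297). Lowering and releasing.

Emit:
send_rows --pt "-0.001 0 0.003 0 0 0" --pt "0 0 0.002 0 0 0" --pt "0 0 0 0 0 0" --pt "0 0 0 0 0 0"

```text
time: 8.68
tool_pos: [0.5896, -0.0739, 0.0207]
tool_rot: [0.0, 0.773, 0.634, -0.0]
contact_force: [-2.8, 0.0, 4.0]
gripper_width: 0.337
```

Emit:
send_rows --pt "0 0 0 0 0 0" --pt "0 0 0 0 0 0" --pt "0 0 0 0 0 0" --grip 0.55

```text
time: 9.05
tool_pos: [0.5894, -0.0738, 0.02]
tool_rot: [-0.0, 0.773, 0.634, -0.0]
contact_force: [-0.3, 0.0, -0.1]
gripper_width: 0.551
```

Emit:
send_rows --pt "0 0 -0.01 0 0 0" --pt "0 0 -0.03 0 0 0" --pt "0 0 -0.04 0 0 0" --pt "0 0 -0.035 0 0 0" --pt "0 0 -0.01 0 0 0" --grip 0.75

```text
time: 9.68
tool_pos: [0.5914, -0.0743, 0.1492]
tool_rot: [0.003, 0.773, 0.634, 0.002]
contact_force: [0.3, 0.3, -0.0]
gripper_width: 0.751
```

```bash
python3 go.py 0.4405 -0.0206 0.14; python3 -c "
from h import *
c=cv2.resize(manip.grab_frame('side')[140:210,220:310],None,fx=8,fy=8,interpolation=2);cv2.imwrite('pics/s7.png',c)"
```

```text
now [591.35 -74.26 149.17] t 9.675 w 0.750920122970525
turn deg [0.36 0.02 0.03]
shift mm (tool now) [  23.14 -158.49    8.18] (tool at goal) [  23.06 -158.45    9.17]
```

View pics/s7.png

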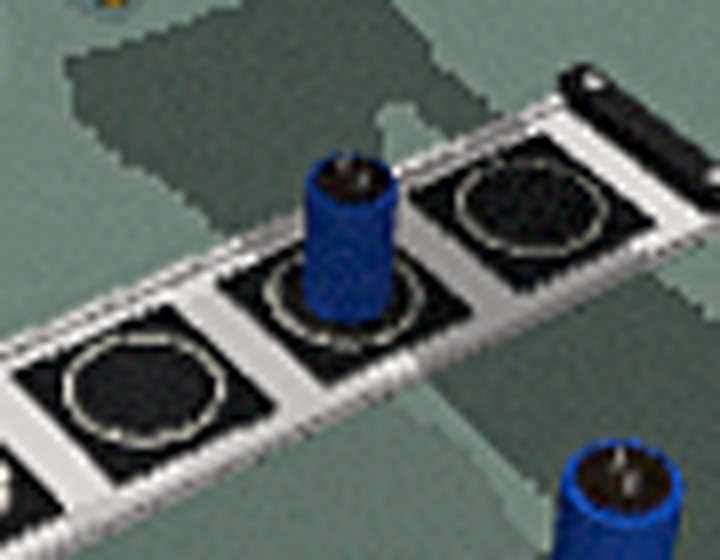

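The third cap stands on pad_3: its base centre at crop (347,297) against the ring centre at (345,298). Next is the second cap.

Emit:
send_rows --pt "0.004 -0.02 0 0.2 0 0" --pt "0.005 -0.035 0 0.1 0 0" --pt "0.005 -0.04 0.01 0 0 0" --pt "0.005 -0.035 0.02 0 0 0" --pt "0.004 -0.02 0.01 0 0 0" --pt "0 -0.008 0.005 0 0 0" --pt "0 0 0 0 0 0" --pt "0 0 0 0 0 0"

```text
time: 10.72
tool_pos: [0.4398, -0.0207, 0.1015]
tool_rot: [-0.002, 0.773, 0.634, -0.001]
contact_force: [0.1, 0.1, 0.5]
gripper_width: 0.751
```

```bash
python3 go.py 0.4405 -0.0206 0.02; python3 -c "
from h import *
c=cv2.resize(manip.grab_frame('side')[110:230,240:370],None,fx=6,fy=5,interpolation=2);cv2.imwrite('pics/s8.png',c)"
```

```text
now [439.78 -20.68 101.54] t 10.725 w 0.7514462193279706
turn deg [-0.23  0.    0.01]
shift mm (tool now) [ 0.22  1.02 81.54] (tool at goal) [ 0.22  0.69 81.54]
```

View pics/s8.png

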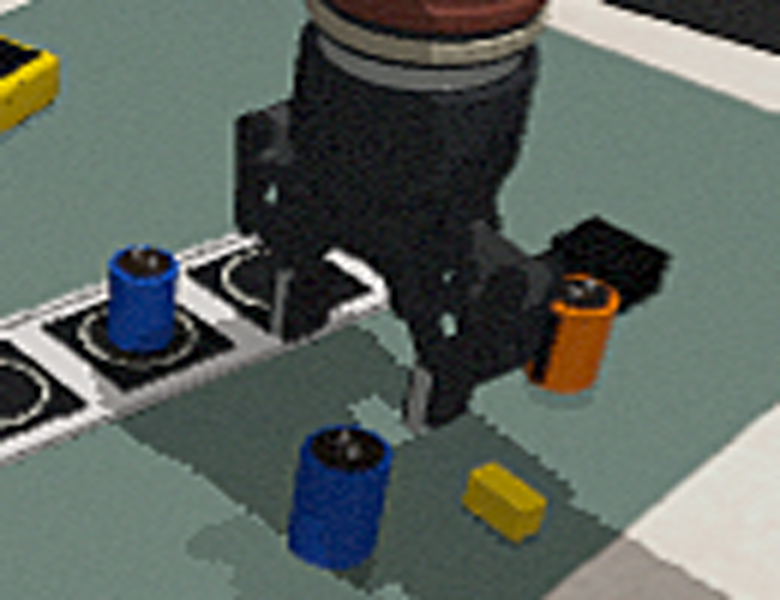

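Emit:
send_rows --pt "0 0.001 0.012 -0.1 0 0" --pt "0 0 0.018 0 0 0" --pt "0 0 0.018 0 0 0" --pt "0 0 0.016 0 0 0" --pt "0 0 0.01 0 0 0" --pt "0 0 0.005 0 0 0" --pt "0 0 0 0 0 0" --pt "0 0 0 0 0 0"

```text
time: 11.78
tool_pos: [0.4401, -0.0205, 0.0226]
tool_rot: [-0.001, 0.773, 0.634, -0.001]
contact_force: [0.4, -0.8, 0.4]
gripper_width: 0.75
```

```bash
python3 go.py 0.4405 -0.0206 0.02; python3 -c "
from h import *
c=cv2.resize(manip.grab_frame('side')[110:230,240:370],None,fx=6,fy=5,interpolation=2);cv2.imwrite('pics/s9.png',c)"
```

```text
now [440.09 -20.55  22.59] t 11.775 w 0.7496283359726796
turn deg [-0.12  0.    0.02]
shift mm (tool now) [0.03 0.42 2.59] (tool at goal) [0.03 0.42 2.59]
```

View pics/s9.png

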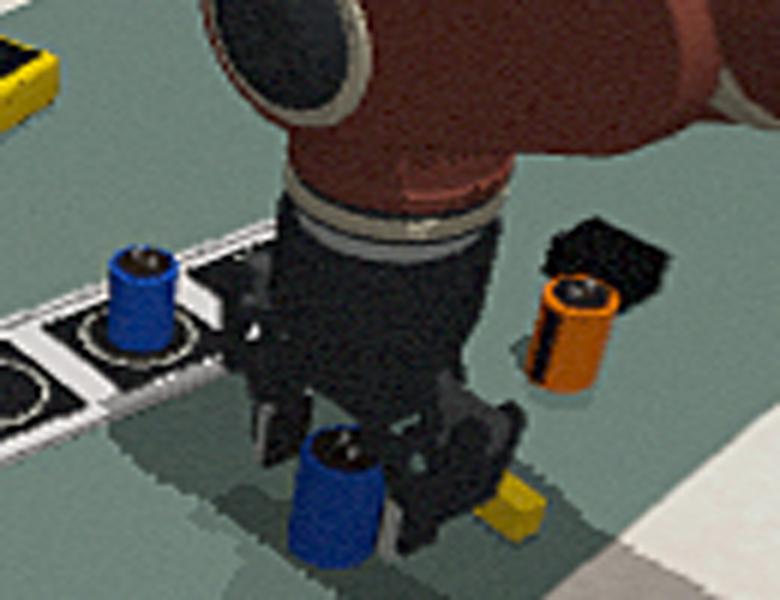

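Emit:
send_rows --pt "0 0 0 0 0 0" --pt "0 0 0 0 0 0" --pt "0 0 0 0 0 0" --pt "0 0 0 0 0 0" --pt "0 0 0 0 0 0" --grip 0

```text
time: 12.45
tool_pos: [0.4401, -0.0206, 0.0226]
tool_rot: [-0.001, 0.773, 0.634, -0.001]
contact_force: [-0.3, 0.5, 5.1]
gripper_width: 0.397
```

Emit:
send_rows --pt "0 0 -0.006 0 0 0" --pt "0 0 -0.016 0 0 0" --pt "0 0 -0.018 0 0 0" --pt "0 0 -0.018 0 0 0" --pt "0 0 -0.01 0 0 0" --pt "0 0 0 0 0 0"

```text
time: 13.2
tool_pos: [0.4403, -0.0206, 0.091]
tool_rot: [-0.001, 0.773, 0.634, -0.0]
contact_force: [-0.1, 0.4, -0.9]
gripper_width: 0.401
```

```bash
python3 go.py 0.6055 0.0041 0.09; python3 -c "
from h import *
c=cv2.resize(manip.grab_frame('side')[110:230,240:370],None,fx=6,fy=5,interpolation=2);cv2.imwrite('pics/s10.png',c)"
```

```text
now [440.33 -20.61  90.99] t 13.2 w 0.4013118534203892
turn deg [-0.08  0.    0.02]
shift mm (tool now) [ 56.54 157.15   0.77] (tool at goal) [ 56.6  157.12   0.99]
```

View pics/s10.png

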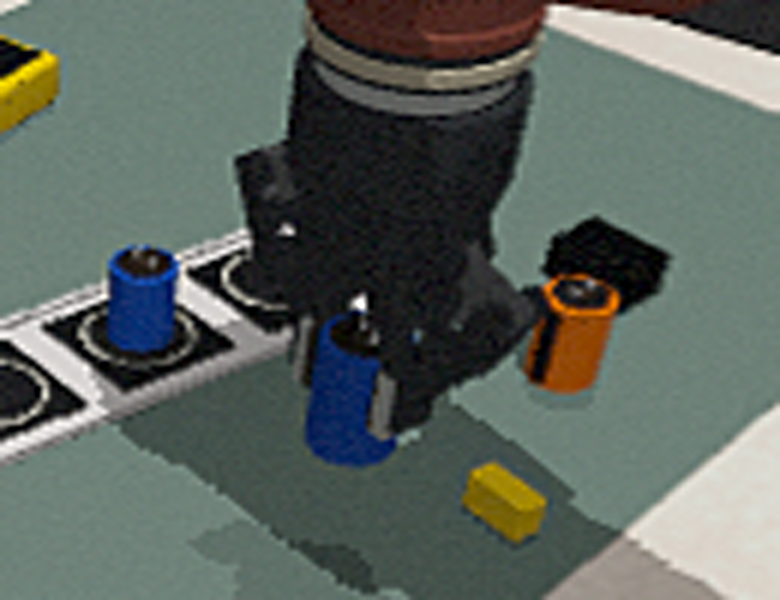

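Emit:
send_rows --pt "0.009 0.012 0 0 0 0" --pt "0.01 0.028 0 0 0 0" --pt "0.011 0.034 0 0 0 0" --pt "0.011 0.034 0 0 0 0" --pt "0.009 0.028 0 0 0 0" --pt "0.005 0.015 0 0 0 0" --pt "0.002 0.006 0.005 0 0 0" --pt "0 0 0.01 0 0 0"

```text
time: 14.25
tool_pos: [0.6045, 0.0047, 0.0734]
tool_rot: [-0.002, 0.773, 0.634, -0.001]
contact_force: [-0.1, -0.5, -0.9]
gripper_width: 0.397
```

Emit:
send_rows --pt "0 0 0.014 0 0 0" --pt "0 0 0.014 0 0 0" --pt "0 0 0.008 0 0 0" --pt "0 0 0.003 0 0 0" --pt "0 0 0 0 0 0" --pt "0 0 0 0 0 0" --pt "0 0 0 0 0 0"

```text
time: 15.12
tool_pos: [0.6051, 0.0047, 0.036]
tool_rot: [-0.001, 0.773, 0.634, -0.001]
contact_force: [-0.9, 0.6, -1.4]
gripper_width: 0.397
```

```bash
python3 go.py 0.6055 0.0041 0.0295; python3 -c "
from h import *
c=cv2.resize(manip.grab_frame('side')[140:215,190:280],None,fx=8,fy=8,interpolation=2);cv2.imwrite('pics/s11.png',c)"
```

```text
now [605.09   4.7   36.02] t 15.125 w 0.3974012770327136
turn deg [-0.14 -0.01  0.02]
shift mm (tool now) [-0.51  0.53  6.52] (tool at goal) [-0.51  0.52  6.52]
```

View pics/s11.png

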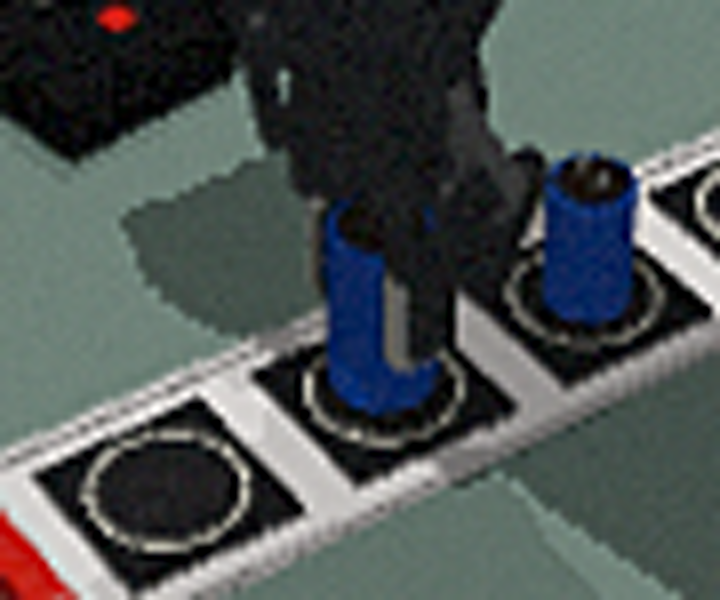

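```bash
python3 - <<'E'
from h import *
b=np.array([.6051,.0047,.0134]); x=np.array([.196,.981,0])*.001;y=np.array([.981,-.196,0])*.001
f=lambda X:(proj('side',X)-[190,140]+.5)*8-.5
p=f(b);print(p,f(b+x)-p,f(b+y)-p,f(b-[0,0,.001])-p, "pad",f([.6055,.0041,.007]))
# base outline extents
a=np.linspace(0,2*np.pi,90);c=f(b+.0175*np.c_[np.cos(a),np.sin(a),0*a]);print(c.min(0),c.max(0))
E
```

```text
[[386.66709718 374.78941362]] [[-2.62250709  1.22539805]] [[-1.80018724 -1.77524296]] [[0.00490479 2.33240801]] pad [[387.11463022 388.12848314]]
[330.99999603 337.56548622] [442.27493787 413.05657995]
```

Emit:
send_rows --pt "-0.001 0.001 0.003 -0.1 0 0" --pt "0 0 0.002 0 0 0" --pt "0 0 0.0015 0 0 0" --pt "0 0 0 0 0 0" --pt "0 0 0 0 0 0"

```text
time: 15.8
tool_pos: [0.6056, 0.0035, 0.0296]
tool_rot: [-0.001, 0.773, 0.634, -0.001]
contact_force: [-3.4, -0.1, 6.1]
gripper_width: 0.394
```

```bash
python3 go.py 0.6055 0.0041 0.0295; python3 -c "
from h import *
c=cv2.resize(manip.grab_frame('side')[140:215,190:280],None,fx=8,fy=8,interpolation=2);cv2.imwrite('pics/s12.png',c)"
```

```text
now [605.56   3.51  29.63] t 15.8 w 0.3942514083410141
turn deg [-0.1   0.01  0.02]
shift mm (tool now) [ 0.57 -0.18  0.13] (tool at goal) [ 0.57 -0.18  0.13]
```

View pics/s12.png

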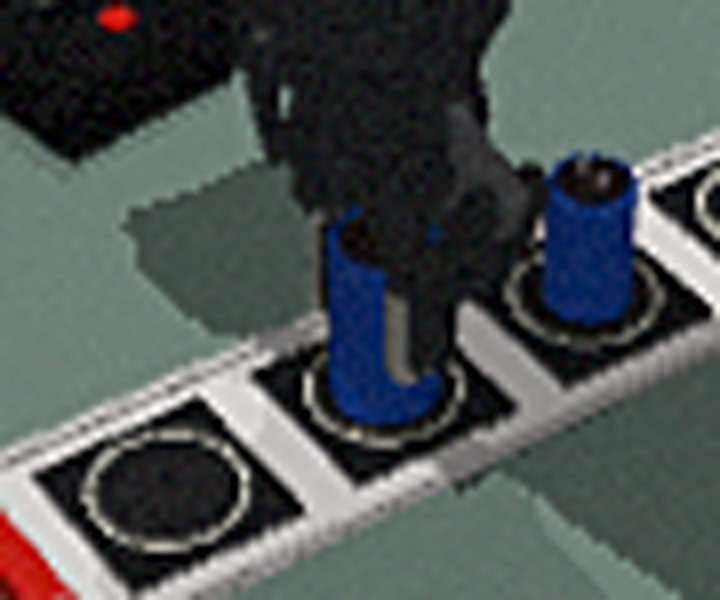

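Cap base is at crop (384,391) and the ring centre at (384,390), and it is in contact. Releasing.

Emit:
send_rows --pt "0 0 0 0 0 0" --pt "0 0 0 0 0 0" --pt "0 0 0 0 0 0" --grip 0.6

```text
time: 16.23
tool_pos: [0.6054, 0.0036, 0.0286]
tool_rot: [-0.001, 0.773, 0.634, -0.001]
contact_force: [0.2, 0.7, 0.5]
gripper_width: 0.601
```

Emit:
send_rows --pt "0 0 -0.01 0 0 0" --pt "0 0 -0.03 0 0 0" --pt "0 0 -0.04 0 0 0" --pt "0 0 -0.03 0 0 0" --pt "0 0 -0.01 0 0 0" --grip 0.6

```text
time: 16.85
tool_pos: [0.6072, 0.0033, 0.1523]
tool_rot: [0.001, 0.773, 0.634, 0.001]
contact_force: [0.6, -0.3, -0.3]
gripper_width: 0.601
```

```bash
python3 go.py 0.4489 0.1804 0.08; python3 -c "
from h import *
c=cv2.resize(manip.grab_frame('side')[140:215,190:280],None,fx=8,fy=8,interpolation=2);cv2.imwrite('pics/s13.png',c)"
```

```text
now [607.24   3.34 152.34] t 16.85 w 0.6008759624273489
turn deg [ 0.2  -0.02  0.02]
shift mm (tool now) [ 142.64 -190.16   71.73] (tool at goal) [ 142.6  -189.96   72.34]
```

View pics/s13.png

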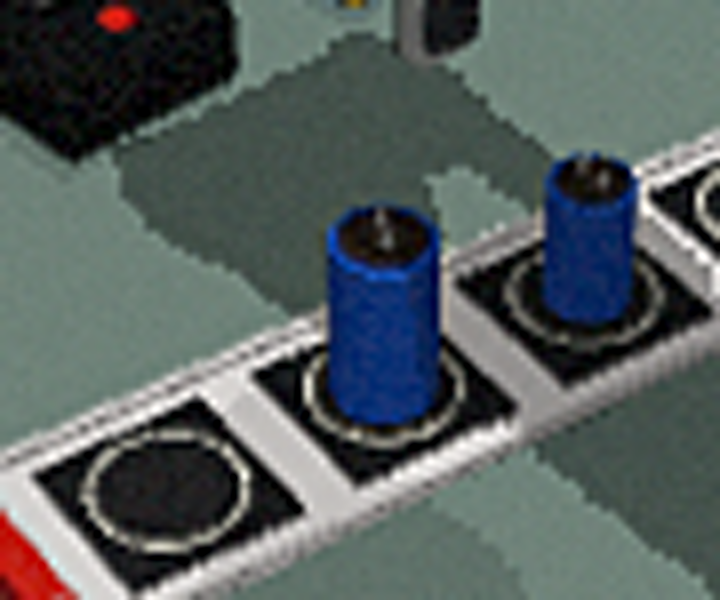

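The second cap is centred on pad_2. Next is the smallest.

Emit:
send_rows --pt "0.015 -0.02 0 0.1 0 0" --pt "0.025 -0.034 0 0.1 0 0" --pt "0.028 -0.037 0.005 0 0 0" --pt "0.028 -0.037 0.015 0 0 0" --pt "0.025 -0.034 0.025 0 0 0" --pt "0.015 -0.02 0.018 0 0 0" --pt "0.006 -0.008 0.009 0 0 0" --pt "0 0 0 0 0 0"

```text
time: 17.9
tool_pos: [0.4459, 0.1799, 0.0766]
tool_rot: [-0.002, 0.773, 0.634, -0.003]
contact_force: [0.4, 0.8, 0.4]
gripper_width: 0.601
```

Emit:
send_rows --pt "0 0 0 0 0 0" --pt "0 0 0 0 0 0"

```text
time: 18.15
tool_pos: [0.448, 0.1796, 0.0787]
tool_rot: [-0.002, 0.774, 0.634, -0.001]
contact_force: [0.1, -0.1, 0.7]
gripper_width: 0.598
```

```bash
python3 go.py 0.4489 0.1804 0.007; python3 -c "
from h import *
c=cv2.resize(manip.grab_frame('side')[200:300,170:290],None,fx=6,fy=6,interpolation=2);cv2.imwrite('pics/s14.png',c)"
```

```text
now [447.98 179.59  78.74] t 18.15 w 0.5979240524658557
turn deg [-0.2  -0.03 -0.04]
shift mm (tool now) [ 0.93  1.   71.73] (tool at goal) [ 0.97  0.75 71.74]
```

View pics/s14.png

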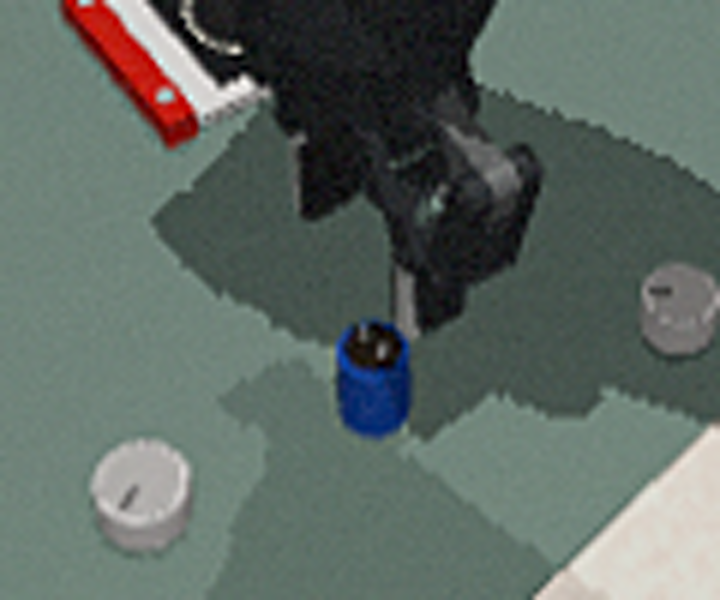

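Emit:
send_rows --pt "0.001 0.001 0.01 -0.1 0 0" --pt "0 0 0.016 0 0 0" --pt "0 0 0.016 0 0 0" --pt "0 0 0.014 0 0 0" --pt "0 0 0.01 0 0 0" --pt "0 0 0.004 0 0 0" --pt "0 0 0 0 0 0" --pt "0 0 0 0 0 0"

```text
time: 19.2
tool_pos: [0.4482, 0.181, 0.0084]
tool_rot: [-0.001, 0.773, 0.634, -0.001]
contact_force: [-0.2, -0.5, -0.2]
gripper_width: 0.599
```

```bash
python3 go.py 0.4489 0.1804 0.007; python3 -c "
from h import *
c=cv2.resize(manip.grab_frame('side')[200:300,170:290],None,fx=6,fy=6,interpolation=2);cv2.imwrite('pics/s15.png',c)"
```

```text
now [448.19 180.98   8.37] t 19.2 w 0.5992761844225859
turn deg [-0.13 -0.03  0.02]
shift mm (tool now) [-0.43  0.81  1.37] (tool at goal) [-0.43  0.81  1.37]
```

View pics/s15.png

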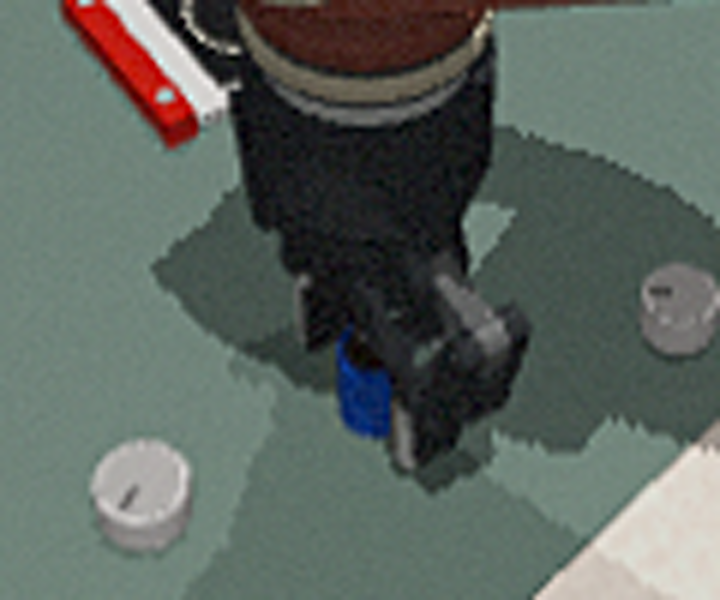

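The smallest cap sits between the fingers at crop (370,390). Closing and lifting.

Emit:
send_rows --pt "0 0 0 0 0 0" --pt "0 0 0 0 0 0" --pt "0 0 0 0 0 0" --pt "0 0 0 0 0 0" --pt "0 0 0 0 0 0" --grip 0

```text
time: 19.88
tool_pos: [0.4482, 0.181, 0.0084]
tool_rot: [-0.001, 0.773, 0.634, -0.001]
contact_force: [-1.1, -0.2, 6.1]
gripper_width: 0.275
```

Emit:
send_rows --pt "0 0 -0.006 0 0 0" --pt "0 0 -0.018 0 0 0" --pt "0 0 -0.026 0 0 0" --pt "0 0 -0.026 0 0 0" --pt "0 0 -0.018 0 0 0" --pt "0 0 -0.006 0 0 0"

```text
time: 20.62
tool_pos: [0.4487, 0.181, 0.1095]
tool_rot: [-0.001, 0.773, 0.634, 0.0]
contact_force: [-0.3, 0.4, -1.3]
gripper_width: 0.272
```

```bash
python3 go.py 0.5741 -0.1527 0.11; python3 -c "
from h import *
c=cv2.resize(manip.grab_frame('side')[160:280,170:290],None,fx=5,fy=5,interpolation=2);cv2.imwrite('pics/s16.png',c)"
```

```text
now [448.72 180.97 109.51] t 20.625 w 0.27211926347120996
turn deg [-0.06 -0.06  0.02]
shift mm (tool now) [-302.72  188.21   -1.03] (tool at goal) [-302.64  188.34   -0.49]
```

View pics/s16.png

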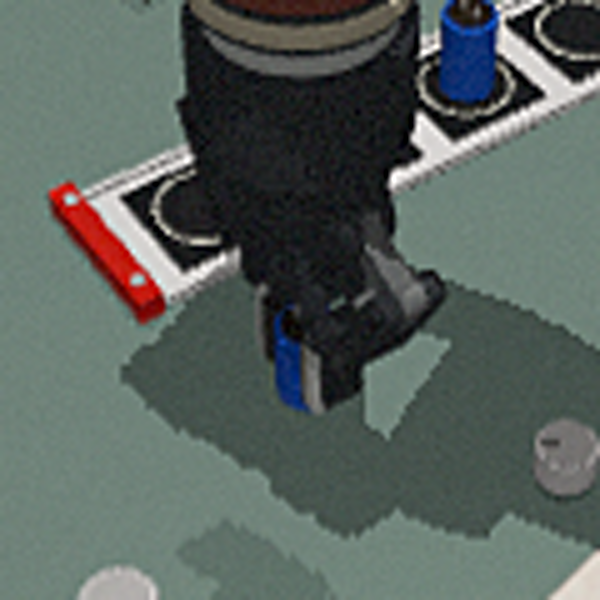

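Emit:
send_rows --pt "-0.02 0.004 0 0 0 0" --pt "-0.045 0.01 0 0 0 0" --pt "-0.052 0.018 0 0 0 0" --pt "-0.052 0.028 0 0 0 0" --pt "-0.05 0.038 0 0 0 0" --pt "-0.045 0.044 0 0 0 0" --pt "-0.028 0.032 0 0 0 0" --pt "-0.01 0.014 0 0 0 0"

```text
time: 21.68
tool_pos: [0.5731, -0.1532, 0.1058]
tool_rot: [-0.002, 0.774, 0.633, -0.002]
contact_force: [-0.1, 0.4, -0.8]
gripper_width: 0.275
```

Emit:
send_rows --pt "0 0 0 0 0 0" --pt "0 0 0 0 0 0" --pt "0 0 0 0 0 0"

```text
time: 22.05
tool_pos: [0.5722, -0.1502, 0.1069]
tool_rot: [-0.002, 0.773, 0.635, -0.001]
contact_force: [0.1, 0.6, -0.9]
gripper_width: 0.272
```

```bash
python3 go.py 0.5741 -0.1527 0.021
```

```text
now [ 572.21 -150.15  106.94] t 22.05 w 0.2724728985384841
turn deg [-0.24 -0.01  0.11]
shift mm (tool now) [-2.15  2.71 85.93] (tool at goal) [-2.13  2.35 85.94]
```

Emit:
send_rows --pt "-0.002 0.002 0.012 -0.1 0 0" --pt "0 0 0.02 0 0 0" --pt "0 0 0.02 0 0 0" --pt "0 0 0.016 0 0 0" --pt "0 0 0.012 0 0 0" --pt "0 0 0.005 0 0 0" --pt "0 0 0 0 0 0" --pt "0 0 0 0 0 0"

```text
time: 23.05
tool_pos: [0.575, -0.1541, 0.0229]
tool_rot: [0.0, 0.773, 0.634, -0.0]
contact_force: [0.1, -0.2, 0.1]
gripper_width: 0.276
```

```bash
python3 go.py 0.5741 -0.1527 0.0155; python3 - <<'E'
from h import *
c=cv2.resize(manip.grab_frame('side')[130:190,250:340],None,fx=8,fy=8,interpolation=2);cv2.imwrite('pics/s17.png',c)
p=manip.state()['tool_pos'];b=p-[0,0,.0084];f=lambda X:(proj('side',X)-[250,130]+.5)*8-.5
a=np.linspace(0,2*np.pi,90);c=f(b+.0125*np.c_[np.cos(a),np.sin(a),0*a]);print(c.min(0),c.max(0))
c=f([.5741,-.1527,.007]+.025*np.c_[np.cos(a),np.sin(a),0*a]);print("ring",c.min(0),c.max(0))
x=np.array([.196,.981,0])*.001;y=np.array([.981,-.196,0])*.001
print(f(b+x)-f(b),f(b+y)-f(b),f(b-[0,0,.001])-f(b))
E
```

```text
now [ 574.97 -154.1    22.95] t 23.05 w 0.2756769932310448
turn deg [-0.01  0.02  0.03]
shift mm (tool now) [ 1.21 -1.13  7.45] (tool at goal) [ 1.2  -1.13  7.45]
[260.55048378 242.70447059] [334.34407206 289.32363448]
ring [221.43926156 240.23128985] [368.47192908 333.87675234]
[[-2.26192202  1.05342336]] [[-1.89878297 -1.53917859]] [[-0.25759691  2.292682  ]]
```

View pics/s17.png

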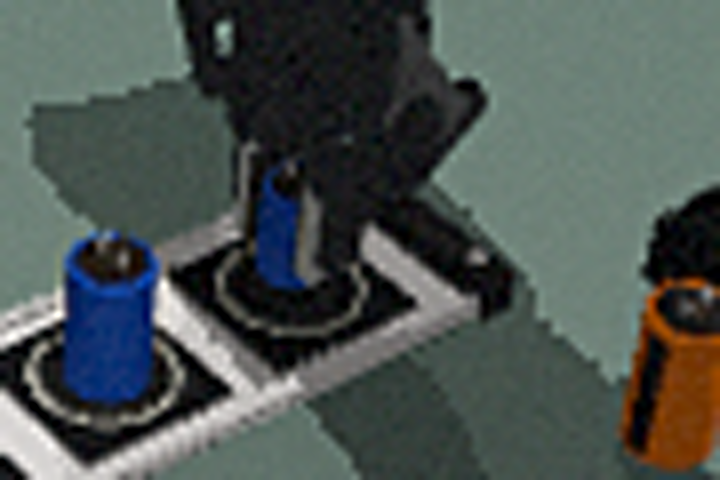

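Emit:
send_rows --pt "0.001 -0.001 0.003 0 0 0" --pt "0 0 0.003 0 0 0" --pt "0 0 0.001 0 0 0" --pt "0 0 0 0 0 0" --pt "0 0 0 0 0 0"

```text
time: 23.72
tool_pos: [0.5736, -0.1527, 0.0154]
tool_rot: [-0.001, 0.773, 0.634, -0.001]
contact_force: [-2.2, 0.9, 3.8]
gripper_width: 0.273
```

```bash
python3 go.py 0.5741 -0.1527 0.0155; python3 - <<'E'
from h import *
c=cv2.resize(manip.grab_frame('side')[130:190,250:340],None,fx=8,fy=8,interpolation=2);cv2.imwrite('pics/s18.png',c)
E
```

```text
now [ 573.6  -152.67   15.42] t 23.725 w 0.27295999014178174
turn deg [-0.1  -0.    0.02]
shift mm (tool now) [ 0.07  0.49 -0.08] (tool at goal) [ 0.07  0.49 -0.08]
```

View pics/s18.png

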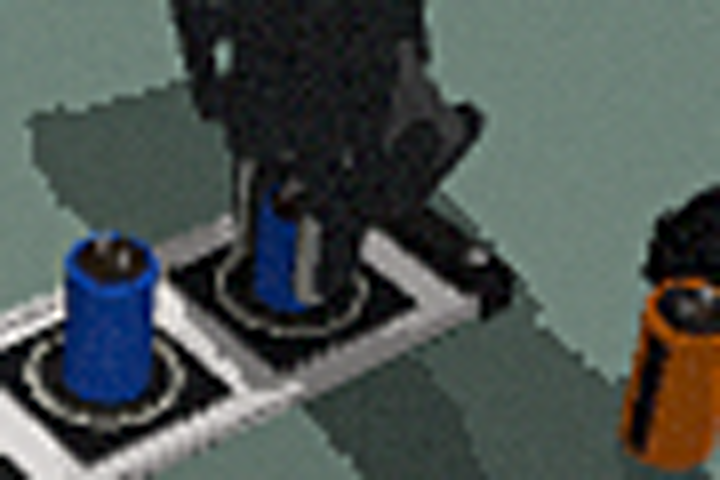

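Base left edge at crop 255 and bottom at 310, which fits a centred cap in the ring (292,289). Releasing, then on to the largest.

Emit:
send_rows --pt "0 0 0 0 0 0" --pt "0 0 0 0 0 0" --pt "0 0 0 0 0 0" --grip 0.5

```text
time: 24.15
tool_pos: [0.5734, -0.1526, 0.0148]
tool_rot: [-0.001, 0.773, 0.634, -0.001]
contact_force: [0.9, 1.5, -0.4]
gripper_width: 0.5
```

Emit:
send_rows --pt "0 0 -0.01 0 0 0" --pt "0 0 -0.03 0 0 0" --pt "0 0 -0.045 0 0 0" --pt "0 0 -0.05 0 0 0" --pt "0 0 -0.03 0 0 0" --pt "0 0 -0.01 0 0 0" --grip 0.5

```text
time: 24.9
tool_pos: [0.5752, -0.1532, 0.1937]
tool_rot: [0.002, 0.773, 0.634, 0.001]
contact_force: [0.2, -0.9, 0.2]
gripper_width: 0.498
```

```bash
python3 go.py 0.5579 0.3285 0.17; python3 - <<'E'
from h import *
c=cv2.resize(manip.grab_frame('side')[130:190,250:340],None,fx=8,fy=8,interpolation=2);cv2.imwrite('pics/s19.png',c)
E
```

```text
now [ 575.15 -153.24  193.69] t 24.9 w 0.49759783414400666
turn deg [0.21 0.06 0.02]
shift mm (tool now) [ 469.09 -111.2    22.8 ] (tool at goal) [ 469.02 -111.31   23.69]
```

View pics/s19.png

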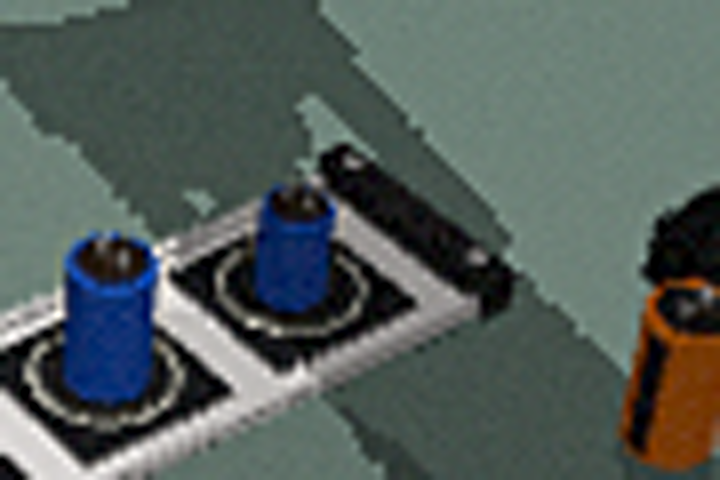

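Emit:
send_rows --pt "0.025 -0.006 0 0.1 0 0" --pt "0.045 -0.011 0 0 0 0" --pt "0.055 -0.013 0 0 0 0" --pt "0.055 -0.013 0 0 0 0" --pt "0.055 -0.013 0 0 0 0" --pt "0.055 -0.013 0 0 0 0" --pt "0.055 -0.013 0 0 0 0" --pt "0.05 -0.012 0 0 0 0" --grip 0.75

```text
time: 25.95
tool_pos: [0.5575, 0.2547, 0.1881]
tool_rot: [-0.002, 0.773, 0.634, -0.003]
contact_force: [0.5, -0.6, 0.4]
gripper_width: 0.749
```

Emit:
send_rows --pt "0.04 -0.009 0 0 0 0" --pt "0.024 -0.006 0.005 0 0 0" --pt "0.01 -0.002 0.01 0 0 0" --pt "0 0 0.01 0 0 0" --pt "0 0 0 0 0 0" --pt "0 0 0 0 0 0" --pt "0 0 0 0 0 0"

```text
time: 26.82
tool_pos: [0.5571, 0.3284, 0.1662]
tool_rot: [-0.001, 0.773, 0.634, -0.001]
contact_force: [-0.5, -0.6, -0.3]
gripper_width: 0.752
```

```bash
python3 go.py 0.5579 0.3285 0.11
```

```text
now [557.12 328.42 166.2 ] t 26.825 w 0.7516084551078546
turn deg [-0.15 -0.03 -0.03]
shift mm (tool now) [ 0.2   0.9  56.19] (tool at goal) [ 0.23  0.75 56.2 ]
```

Emit:
send_rows --pt "0 0.001 0.01 -0.1 0 0" --pt "0 0 0.018 0 0 0" --pt "0 0 0.016 0 0 0" --pt "0 0 0.008 0 0 0" --pt "0 0 0 0 0 0" --pt "0 0 0 0 0 0"

```text
time: 27.58
tool_pos: [0.5578, 0.329, 0.114]
tool_rot: [-0.001, 0.773, 0.634, -0.0]
contact_force: [0.6, 0.5, 0.3]
gripper_width: 0.748
```

```bash
python3 go.py 0.5579 0.3285 0.032; python3 - <<'E'
from h import *
c=cv2.resize(manip.grab_frame('side')[200:340,70:210],None,fx=4,fy=4,interpolation=2);cv2.imwrite('pics/s20.png',c)
E
```

```text
now [557.84 329.   114.04] t 27.575 w 0.7478746853519145
turn deg [-0.06 -0.03  0.03]
shift mm (tool now) [-0.53  0.24 82.04] (tool at goal) [-0.48  0.16 82.04]
```

View pics/s20.png

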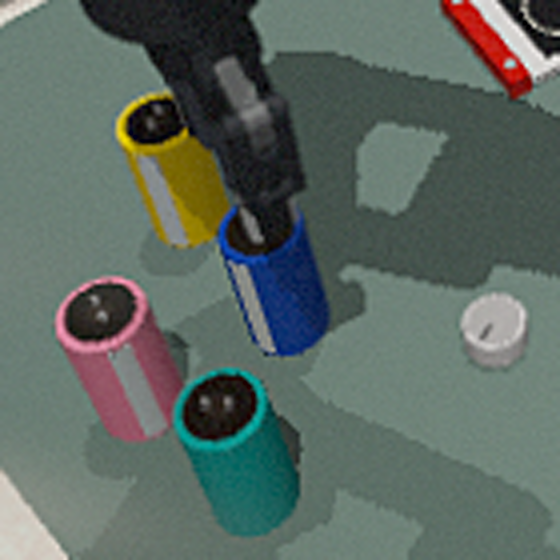

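```bash
python3 - <<'E'
from h import *
s=manip.state()['tool_pos'];y=np.array([.981,-.196,0]);x=np.array([.196,.981,0])
f=lambda X:(proj('side',X)-[70,200]+.5)*4-.5
for k in(-1,1):
  for j in(-1,1): print(k,j,f(s+y*k*.032+x*j*.011+[0,0,.004]))
a=np.linspace(0,2*np.pi,90);c=f([.5579,.3285,.08]+.02*np.c_[np.cos(a),np.sin(a),0*a]);print(c.min(0),c.max(0))
E
```

```text
-1 -1 [[297.0445044  212.93668678]]
-1 1 [[250.02592558 236.18376374]]
1 -1 [[239.70932976 121.44359711]]
1 1 [[194.56684925 142.194374  ]]
[218.42196482 193.73505017] [305.65700659 263.4294168 ]
```

The near finger matches its projection, at crop (250–297, 213–236). Cap top spans 218–305, also as predicted. Descending.

Emit:
send_rows --pt "0 0 0.008 0 0 0" --pt "0 0 0.012 0 0 0" --pt "0 0 0.012 0 0 0" --pt "0 0 0.012 0 0 0" --pt "0 0 0.012 0 0 0" --pt "0 0 0.012 0 0 0" --pt "0 0 0.008 0 0 0" --pt "0 0 0.004 0 0 0"

```text
time: 28.62
tool_pos: [0.5571, 0.3287, 0.0328]
tool_rot: [-0.001, 0.773, 0.634, -0.001]
contact_force: [0.3, 0.5, -0.0]
gripper_width: 0.748
```

Emit:
send_rows --pt "0 0 0 0 0 0" --pt "0 0 0 0 0 0"

```text
time: 28.88
tool_pos: [0.5577, 0.329, 0.0341]
tool_rot: [-0.001, 0.773, 0.634, -0.0]
contact_force: [-0.2, 0.4, -0.1]
gripper_width: 0.749
```

```bash
python3 go.py 0.5579 0.3285 0.034; python3 - <<'E'
from h import *
c=cv2.resize(manip.grab_frame('side')[200:340,70:210],None,fx=4,fy=4,interpolation=2);cv2.imwrite('pics/s21.png',c)
E
```

```text
now [557.72 328.98  34.08] t 28.875 w 0.7485961170995649
turn deg [-0.05 -0.04  0.02]
shift mm (tool now) [-0.44  0.27  0.08] (tool at goal) [-0.44  0.27  0.08]
```

View pics/s21.png

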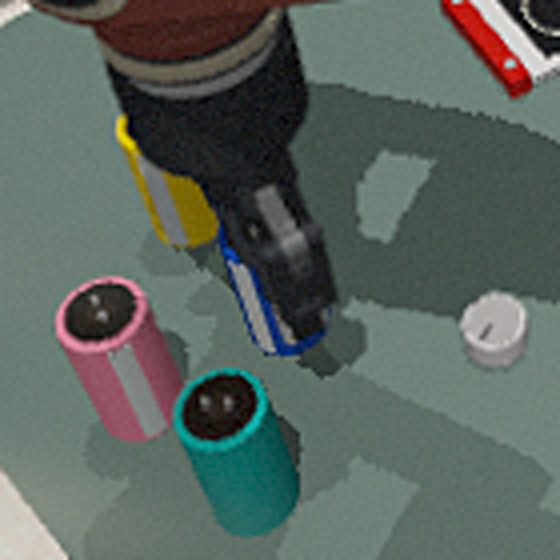

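Nothing has moved: pink, turquoise and yellow are unchanged and the force is zero. Closing and lifting.

Emit:
send_rows --pt "0 0 0 0 0 0" --pt "0 0 0 0 0 0" --pt "0 0 0 0 0 0" --pt "0 0 0 0 0 0" --pt "0 0 0 0 0 0" --grip 0

```text
time: 29.55
tool_pos: [0.5578, 0.329, 0.0342]
tool_rot: [-0.001, 0.773, 0.634, 0.0]
contact_force: [1.4, -0.5, 5.0]
gripper_width: 0.455
```

Emit:
send_rows --pt "0 0 -0.006 0 0 0" --pt "0 0 -0.014 0 0 0" --pt "0 0 -0.02 0 0 0" --pt "0 0 -0.02 0 0 0" --pt "0 0 -0.014 0 0 0" --pt "0 0 -0.006 0 0 0" --pt "0 0 0 0 0 0"

```text
time: 30.42
tool_pos: [0.5576, 0.3288, 0.114]
tool_rot: [-0.001, 0.773, 0.634, -0.0]
contact_force: [-0.0, -0.2, -1.1]
gripper_width: 0.453
```

```bash
python3 go.py 0.6211 0.0826 0.114; python3 - <<'E'
from h import *
c=cv2.resize(manip.grab_frame('side')[180:340,70:210],None,fx=4,fy=4,interpolation=2);cv2.imwrite('pics/s22.png',c)
E
```

```text
now [557.63 328.85 113.98] t 30.425 w 0.45309180959584067
turn deg [-0.07 -0.02  0.02]
shift mm (tool now) [-229.08  110.4    -0.24] (tool at goal) [-229.03  110.49   -0.02]
```

View pics/s22.png

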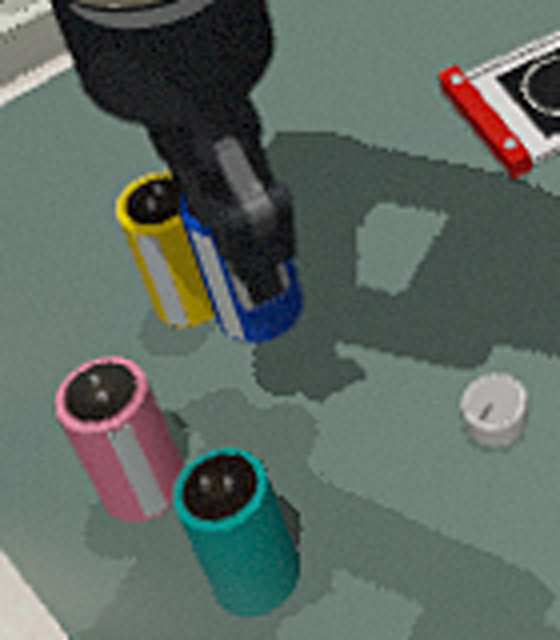

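Emit:
send_rows --pt "-0.018 0.002 0 0 0 0" --pt "-0.035 0.008 0 0 0 0" --pt "-0.042 0.016 0 0 0 0" --pt "-0.042 0.024 0 0 0 0" --pt "-0.04 0.025 0 0 0 0" --pt "-0.03 0.02 0 0 0 0" --pt "-0.015 0.011 0 0 0 0" --pt "-0.006 0.004 0 0 0 0"

```text
time: 31.48
tool_pos: [0.6205, 0.0827, 0.1128]
tool_rot: [-0.001, 0.774, 0.634, -0.001]
contact_force: [-0.3, -0.0, -1.6]
gripper_width: 0.455
```

Emit:
send_rows --pt "0 0 0 0 0 0" --pt "0 0 0 0 0 0" --pt "0 0 0 0 0 0"

```text
time: 31.85
tool_pos: [0.6204, 0.0847, 0.1133]
tool_rot: [-0.001, 0.773, 0.635, -0.001]
contact_force: [-0.6, 1.2, -2.3]
gripper_width: 0.454
```

```bash
python3 go.py 0.6211 0.0826 0.048
```

```text
now [620.44  84.65 113.25] t 31.85 w 0.45411320256657434
turn deg [-0.11 -0.01  0.1 ]
shift mm (tool now) [-1.89  1.17 65.25] (tool at goal) [-1.88  1.05 65.25]
```

Emit:
send_rows --pt "-0.002 0.001 0.01 0 0 0" --pt "0 0 0.016 0 0 0" --pt "0 0 0.016 0 0 0" --pt "0 0 0.012 0 0 0" --pt "0 0 0.008 0 0 0" --pt "0 0 0.003 0 0 0" --pt "0 0 0 0 0 0" --pt "0 0 0 0 0 0"

```text
time: 32.85
tool_pos: [0.6218, 0.0816, 0.0491]
tool_rot: [-0.0, 0.773, 0.634, -0.0]
contact_force: [-0.2, -0.5, -1.7]
gripper_width: 0.46
```

```bash
python3 go.py 0.6211 0.0826 0.0412; python3 - <<'E'
from h import *
c=cv2.resize(manip.grab_frame('side')[155:230,160:250],None,fx=8,fy=8,interpolation=2);cv2.imwrite('pics/s23.png',c)
p=manip.state()['tool_pos'];b=p-[0,0,.0342];f=lambda X:(proj('side',X)-[160,155]+.5)*8-.5
a=np.linspace(0,2*np.pi,90);c=f(b+.02*np.c_[np.cos(a),np.sin(a),0*a]);print(c.min(0),c.max(0))
c=f([.6211,.0826,.007]+.025*np.c_[np.cos(a),np.sin(a),0*a]);print("ring",c.min(0),c.max(0))
c=f([.6211,.0826,.007]+.02*np.c_[np.cos(a),np.sin(a),0*a]);print("goal",c.min(0),c.max(0))
x=np.array([.196,.981,0])*.001;y=np.array([.981,-.196,0])*.001
print(f(b+x)-f(b),f(b+y)-f(b),f(b-[0,0,.001])-f(b))
E
```

```text
now [621.8   81.55  49.05] t 32.85 w 0.45995970611518644
turn deg [-0.03 -0.02  0.02]
shift mm (tool now) [ 0.89 -0.89  7.85] (tool at goal) [ 0.89 -0.89  7.85]
[344.16669832 303.25487225] [476.54853093 395.87277359]
ring [328.22113697 313.15786315] [492.89379444 429.23010268]
goal [344.73781919 324.34987207] [476.46826076 417.19449541]
[[-2.8250763   1.31709901]] [[-1.72686819 -1.90441093]] [[0.16887127 2.35010477]]
```

View pics/s23.png

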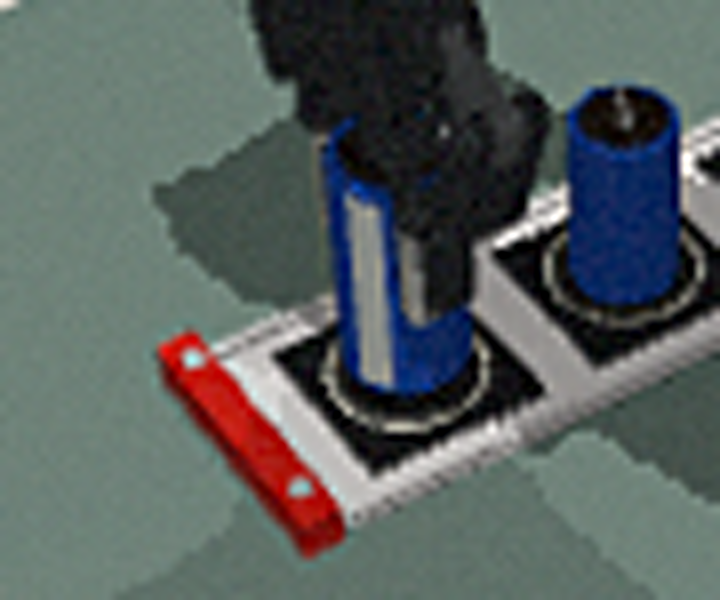

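Emit:
send_rows --pt "0.001 -0.002 0.003 0 0 0" --pt "0 0 0.003 0 0 0" --pt "0 0 0.001 0 0 0" --pt "0 0 0.0005 0 0 0" --pt "0 0 0 0 0 0" --pt "0 0 0 0 0 0"

```text
time: 33.65
tool_pos: [0.6196, 0.0829, 0.0411]
tool_rot: [-0.001, 0.773, 0.634, -0.0]
contact_force: [-1.0, 0.1, 2.1]
gripper_width: 0.45
```

```bash
python3 go.py 0.6211 0.0826 0.0412; python3 - <<'E'
from h import *
c=cv2.resize(manip.grab_frame('side')[155:230,160:250],None,fx=8,fy=8,interpolation=2);cv2.imwrite('pics/s24.png',c)
E
```

```text
now [619.56  82.94  41.12] t 33.65 w 0.44958828583089794
turn deg [-0.09 -0.01  0.02]
shift mm (tool now) [-0.03  1.58 -0.08] (tool at goal) [-0.03  1.58 -0.08]
```

View pics/s24.png

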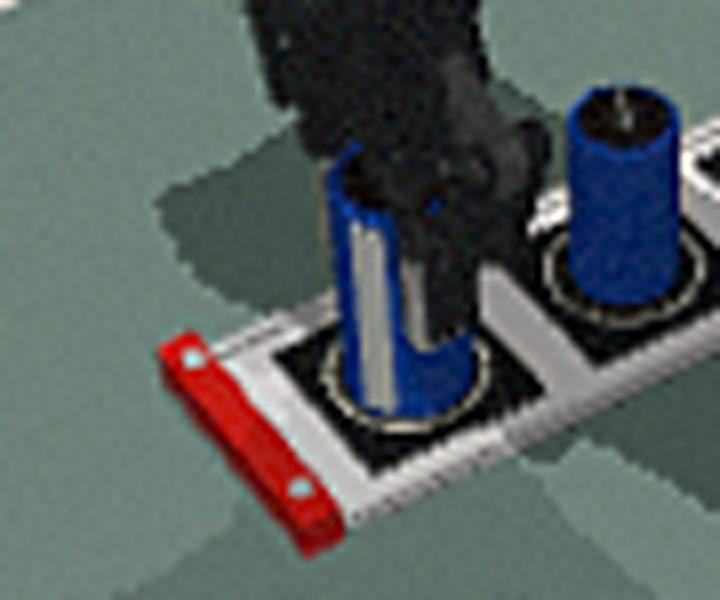

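Base centre at about crop (409,371) against the ring at (407,373), within about 1 mm. Releasing.

Emit:
send_rows --pt "0 0 0.0005 0 0 0" --pt "0 0 0 0 0 0"

```text
time: 33.95
tool_pos: [0.6197, 0.0829, 0.0411]
tool_rot: [-0.001, 0.773, 0.634, -0.0]
contact_force: [-2.9, -0.4, 5.7]
gripper_width: 0.454
```

Emit:
send_rows --pt "0 0 0 0 0 0" --pt "0 0 0 0 0 0" --pt "0 0 0 0 0 0" --grip 0.65

```text
time: 34.33
tool_pos: [0.6194, 0.0829, 0.04]
tool_rot: [-0.001, 0.773, 0.634, -0.001]
contact_force: [0.7, -0.2, 0.5]
gripper_width: 0.651
```

Emit:
send_rows --pt "0 0 -0.01 0 0 0" --pt "0 0 -0.025 0 0 0" --pt "0 0 -0.035 0 0 0" --pt "0 0 -0.04 0 0 0" --pt "0 0 -0.04 0 0 0" --pt "0 0 -0.03 0 0 0" --pt "0 0 -0.01 0 0 0" --grip 0.65

```text
time: 35.2
tool_pos: [0.621, 0.0829, 0.2339]
tool_rot: [0.001, 0.773, 0.634, 0.002]
contact_force: [-1.0, -0.0, -0.1]
gripper_width: 0.647
```

Emit:
send_rows --pt "-0.02 -0.02 0 0 0 0" --pt "-0.045 -0.03 0 0 0 0" --pt "-0.055 -0.02 0 0 0 0" --pt "-0.055 -0.02 0 0 0 0" --pt "-0.055 -0.02 0 0 0 0" --pt "-0.055 -0.02 0 0 0 0" --pt "-0.055 -0.02 0 0 0 0" --pt "-0.03 -0.01 0 0 0 0"

```text
time: 36.2
tool_pos: [0.3886, -0.2502, 0.2295]
tool_rot: [-0.001, 0.774, 0.633, -0.001]
contact_force: [-0.2, -0.6, -0.2]
gripper_width: 0.65
```

```bash
python3 - <<'E'
from h import *
t=manip.grab_frame('top');s=manip.grab_frame('side')
cv2.imwrite('pics/T25.png',t);cv2.imwrite('pics/S25.png',s)
cv2.imwrite('pics/tc25.png',cv2.resize(t[140:255,200:360],None,fx=5,fy=5,interpolation=2))
cv2.imwrite('pics/sc25.png',cv2.resize(s[120:240,170:330],None,fx=5,fy=5,interpolation=2))
print(manip.state()['time'],manip.state()['tool_pos'])
E
```

```text
36.3 [ 0.38876584 -0.2504819   0.22952404]
```

View pics/tc25.png

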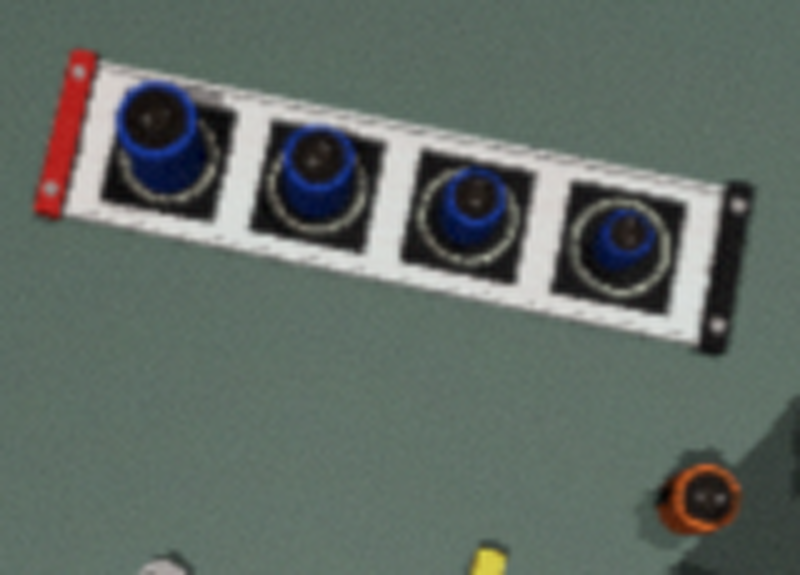

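View pics/sc25.png

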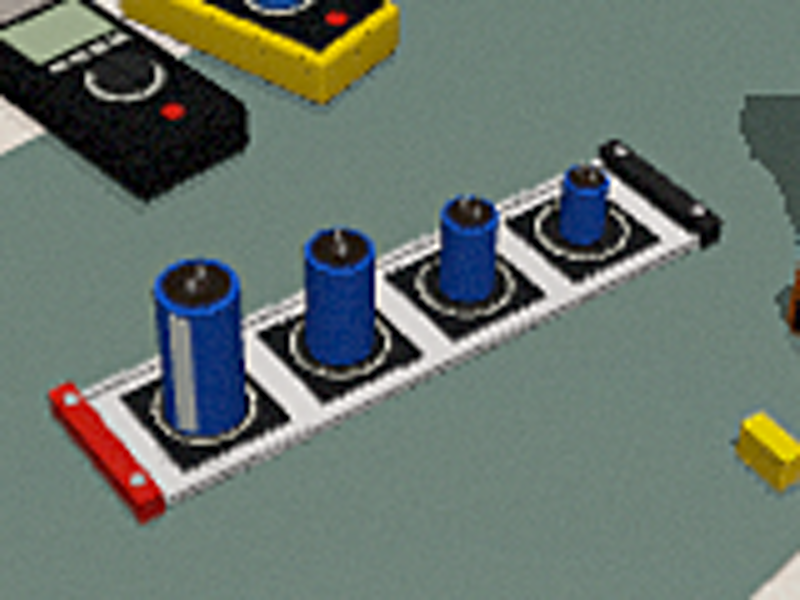

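View pics/S25.png

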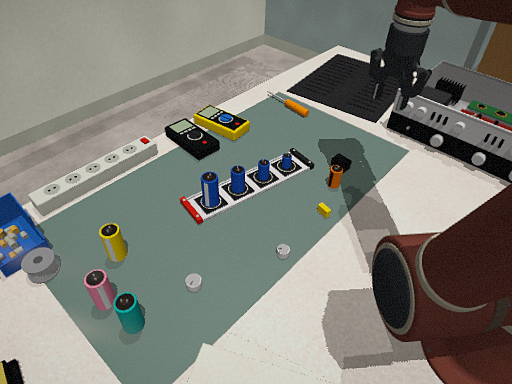

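View pics/T25.png

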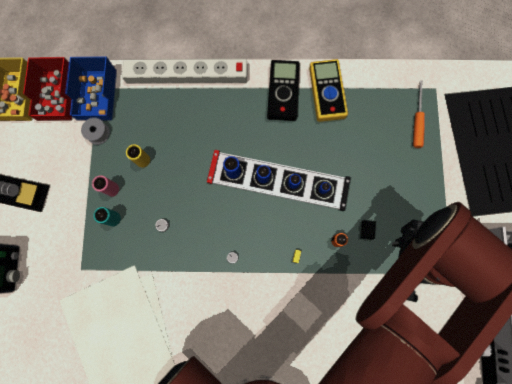

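All four stand on their pads, and the orange cap and look-alikes have not moved. Now a numeric centring check from both views.

```bash
python3 - <<'E'
from h import *
np.set_printoptions(precision=1,suppress=True)
B=lambda p:cr(p,5,200,140);b=lambda p:cr(p,5,170,120);b4=lambda p:cr(p,4,170,115)
T=[(157,122),(320,159),(475,195),(628,236)];S=[(199,288),(340,253),(469,213),(586,180)]
RT=[(169,155),(317,186),(468,215),(620,248)];RS=[(163,346),(272,294),(372,248),(465,203)]
for i,h in enumerate([.08,.062,.048,.036]):
    print(i+1,1e3*(plane('top',B(T[i]),.007+h)-plane('top',B(RT[i]),.007))[:2],1e3*(plane('side',b(S[i]),.007+h)-plane('side',b4(RS[i]),.007))[:2], "tri",1e3*tri(B(T[i]),b(S[i]))[0])
E
```

```text
1 [-3.4  0.1] [-3.5  0.6] tri [619.3  82.2  84. ]
2 [-0.7 -1.2] [-2.2  2.2] tri [606.3   2.6  64.4]
3 [-0.2  0.4] [ 0.6 -0.5] tri [590.8 -74.9  53.3]
4 [-1.   1.7] [-1.4  2.8] tri [ 574.  -152.1   40.4]
```

The largest reads about 3 mm off in x in both views. I'll check it with a silhouette fit before deciding.

```bash
python3 - <<'E'
from h import *
from scipy.optimize import minimize
np.set_printoptions(precision=1,suppress=True)
im={'top':cv2.imread('pics/T25.png'),'side':cv2.imread('pics/S25.png')}
im0={'top':cv2.imread('pics/top0.png'),'side':cv2.imread('pics/side0.png')}
pads=np.array([[.6211,.0826],[.6055,.0041],[.5898,-.0743],[.5741,-.1527]])
a=np.linspace(0,2*np.pi,72,endpoint=False)
K=8
def poly(n,pts,x0):
    p=proj(n,pts); h=cv2.convexHull(((p-x0+.5)*K).astype(np.float32)); m=np.zeros((70*K,70*K),np.uint8)
    cv2.fillConvexPoly(m,np.round(h).astype(np.int32),255); return cv2.resize(m,(70,70),interpolation=cv2.INTER_AREA)/255.
for i,(r,h) in enumerate([(.02,.08),(.0175,.062),(.015,.048),(.0125,.036)]):
    for n in('top','side'):
        c=proj(n,[*pads[i],.04])[0]; x0=np.round(c-35)
        X,Y=x0.astype(int); w=im[n][Y:Y+70,X:X+70].astype(int); w0=im0[n][Y:Y+70,X:X+70].astype(int)
        # silhouette = blue or changed-to-cap
        pts=lambda d:np.r_[np.c_[pads[i]+d+r*np.c_[np.cos(a),np.sin(a)],0*a+.007],np.c_[pads[i]+d+r*np.c_[np.cos(a),np.sin(a)],0*a+.007+h]]
        near=cv2.dilate((poly(n,pts(np.zeros(2)),x0)>0).astype(np.uint8),np.ones((11,11)))
        blue=((w[...,0]-w[...,2]>35)&(w[...,0]>1.4*w[...,1])).astype(np.uint8)*near
        hull=cv2.convexHull(cv2.findNonZero(blue)); m=np.zeros((70,70),np.uint8);cv2.fillConvexPoly(m,hull,1)
        f=lambda d:np.abs(poly(n,pts(d/1e3),x0)-m).sum()
        g=min(((f(np.array([u,v])),u,v) for u in np.arange(-8,8.1,.5) for v in np.arange(-8,8.1,.5)))
        # ring: pale pixels on dark pad in empty picture
        pm=poly(n,np.c_[pads[i]+.0275*np.c_[np.cos(a),np.sin(a)],0*a+.007],x0)>.5
        wi=(w0.min(2)).astype(float)*pm
        def fr(d):
            s=0
            for rr in (.0240,):
                q=proj(n,np.c_[pads[i]+d/1e3+rr*np.c_[np.cos(a),np.sin(a)],0*a+.007])-x0
                s+=cv2.remap(w0.min(2).astype(np.float32),q[:,0].astype(np.float32)[None],q[:,1].astype(np.float32)[None],1).mean()
            return -s
        gr=min(((fr(np.array([u,v])),u,v) for u in np.arange(-5,5.1,.5) for v in np.arange(-5,5.1,.5)))
        print(i+1,n,"cap",g,"ring",gr,"diff",g[1]-gr[1],g[2]-gr[2])
E
```

```text
1 top cap (np.float64(34.27058823529411), np.float64(-1.0), np.float64(0.0)) ring (np.float32(-83.26819), np.float64(0.0), np.float64(-1.0)) diff -1.0 1.0
1 side cap (np.float64(29.537254901960786), np.float64(-0.5), np.float64(1.5)) ring (np.float32(-131.03534), np.float64(1.0), np.float64(0.5)) diff -1.5 1.0
2 top cap (np.float64(23.32941176470588), np.float64(1.0), np.float64(-1.0)) ring (np.float32(-84.034706), np.float64(0.0), np.float64(-1.0)) diff 1.0 0.0
2 side cap (np.float64(16.929411764705883), np.float64(1.5), np.float64(0.5)) ring (np.float32(-128.9819), np.float64(1.0), np.float64(0.5)) diff 0.5 0.0
3 top cap (np.float64(14.749019607843138), np.float64(0.5), np.float64(-1.5)) ring (np.float32(-86.10451), np.float64(-0.5), np.float64(-1.0)) diff 1.0 -0.5
3 side cap (np.float64(15.450980392156863), np.float64(0.5), np.float64(1.0)) ring (np.float32(-113.159996), np.float64(1.0), np.float64(0.5)) diff -0.5 0.5
4 top cap (np.float64(15.537254901960784), np.float64(-0.5), np.float64(-0.5)) ring (np.float32(-90.56088), np.float64(-0.5), np.float64(-1.5)) diff 0.0 1.0
4 side cap (np.float64(16.325490196078434), np.float64(0.5), np.float64(2.5)) ring (np.float32(-120.4526), np.float64(1.0), np.float64(1.0)) diff -0.5 1.5
```

The silhouette fit puts every cap within about 2 mm of its ring centre, and the two views agree. Handing in.

```bash
python3 -c "
from plant import manip
print(manip.job_done(), manip.state()['time'])"
```

```text
the job is handed in; nothing more can be done
the job is handed in; nothing more can be done
```

I stood the four blue capacitors pins up on the kitting tray in size order and handed the job in at about 36 s. The largest is on pad_1, next to the red end block, then the second on pad_2, the third on pad_3 and the smallest on pad_4.

- **Position:** a silhouette fit in both camera views puts each capacitor within about 2 mm of its ring centre.
- **Disagreement:** a rougher check from hand-read pixels disagreed. It put the largest about 3.5 mm off, the second up to 3 mm and the smallest up to 3 mm. I trusted the silhouette fit and left them as placed.
- **Heights:** the triangulated tops came out 2–5 mm lower than expected (for example 84 mm instead of 87 mm for the largest), which I put down to camera calibration and pixel error.
- **Everything else:** the final pictures show all four upright. The orange capacitor and the pink, turquoise and yellow look-alikes are where they were. The force readings I saw stayed under about 7 N.

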